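# Dip-gauge check of the top-up reservoir

## Task

First slide the round white reading plate along the shelf (do not lift it) until it sits centred in the ring mark. Then take the gauge rod from its stand by its handle, push it down the slanting guide tube of the reservoir until its collar stops on the tube's mouth, and draw it right out again. Finish while holding the rod level in the gripper, the grey thumb patch of its handle upward, its tip over the middle of the plate and about 6 cm above it, touching nothing else, and keep holding it still; leave the other things on the shelf where they are.

Things in the scene. Friction and masses are not known exactly. Their poses are not given: they have to be found in the camera images.
- plate: Loose round white ceramic reading plate, diameter 100 mm, 20 mm high, about 0.25 kg, flat on the shelf. Origin at the centre of its underside, z up.
- spot: Ring mark printed flat on the shelf (ring diameter 120 mm, with a small cross at its centre), the place for the plate. Origin at the centre, on the shelf surface (z = 0).
- gauge: Loose gauge rod, 0.12 kg, level in its stand, axis 55 mm above the shelf. Origin on the axis at the collar's stop face; x to the tip, z out of the handle's side with the grey thumb patch (up). Steel rod 8 mm thick, x 0 to 110 mm, last 6 mm tapered; collar 30 mm across, x -6 to 0; black handle bar x -96 to -6, 14 mm wide (y), 20 mm high (z), centred on the axis; grip it across the 14 mm.
- gauge_grip (a point): Point on the axis of the gauge rod's handle at x = -50 mm: a good place to grip, clear of the stand, near the centre of mass.
- gauge_tip (a point): Tip of the gauge rod, on its axis at x = 110 mm.
- stand: Fixed grey stand of the rod: base 200 x 50 x 8 mm, two open-topped notched posts up to 59 mm high, one under the handle's rear end (x -94 to -82 mm), one under the rod (x 69 to 81); the rod lifts straight up out of it. Origin at the centre of the base's underside, x along the rod to its tip.
- guide: Guide tube fixed to the reservoir: bore 14 mm, outside 24 mm, 125 mm long, slanting 35 degrees below level. Origin at the centre of its mouth, 150 mm above the shelf; z points out of the mouth along the tube's axis (up and outward), so the rod goes in along -z. The collar meets the mouth when the tip is 110 mm inside.
- tank: White reservoir, fixed to the shelf: base 195 x 120 x 66 mm, rear part raised to 154 mm with a black cap on top up to 170 mm; the guide tube rises from its middle towards local -x, its mouth at local (-100, 0, 150) mm. Origin at the centre of the underside.
- tub: Bystander: closed clear plastic tub with flip-top lid, 84 x 124 x 60 mm. Origin under its centre.
- jar: Bystander: small closed jar, diameter 56 mm, 75 mm high, upright. Origin under its centre.
- bottle: Bystander: closed bottle, diameter 50 mm, 130 mm high, upright. Origin under its centre.
- scraper: Bystander: black glass scraper, 90 x 45 mm, 50 mm high. Origin under its centre.
- tweezer: Bystander: curved steel tweezer lying flat along its x, 110 mm long, 20 mm wide, 6 mm high. Origin under its middle.
- nozzle: Bystander: blue plastic gravel vacuum nozzle standing upright, diameter 52 mm, 95 mm high. Origin under its centre.
- coupler: Bystander: grey pipe coupler ring, diameter 40 mm, 25 mm high. Origin under its centre.
Not all that is in view belongs to the job. Leave any pink look-alike of the gauge alone.

How it is judged:
By the outcome, as a careful person would: the job done as asked, in the order asked, and still so for the second after the job is handed in, while the arm keeps its last pose, push and grip.
It also fails if it takes over 64 s, if anything falls off the work surface, if the arm or the gripper's body presses on something with over 40 N, if the wrist force passes 120 N, or if a joint passes its speed limit or range.

## Robot

A 6-joint arm with a two-finger parallel gripper is mounted at the origin on the work surface. World frame = base frame: x ahead of the robot, y to its left, z up, the work surface at z = 0. Lengths are in mm, angles in rad, forces in N, time in s.
With the tool pointing down it reaches from about 275 to 1000 mm from the base axis. Payload 8.4 kg.
Tool frame: the origin (TCP) lies midway between the tips of the shut fingers; the grasp point (between the pads) lies r.grasp_offset behind it (r.grasp_offset is the distance from the TCP to the grasp point, in mm); z points along the fingers, y is the direction in which the jaws open and shut (so a half turn about z gives the same grasp; the last joint's range is limited). The gripper opens to 85 mm and grips with 20 to 120 N. Pads are 22 mm wide; open, the fingers measure 114 mm over their backs; the gripper's body (76 mm by 85 mm) begins 54 mm behind the grasp point. The pads swing forward as they close: fully open they stand 13 mm farther back than shut.
Start: joints at [1.315, 0.353, 1.633, -0, 1.155, -0.002], TCP at [156.926, 604.981, 231.281] pointing down, gripper open.
Joint ranges: [-2.63, 2.63], [-0.92, 2.1], [0.06, 2.66], [-1.3, 4.44], [0, 2.69], [-3.02, 3.02]. Speed limits (rad/s): [2.22, 2.22, 2.79, 3.14, 3.14, 3.14].

## Interface

Orientations are given as [roll, pitch, yaw] about the fixed x, y, z axes, in that order (R = Rz(yaw) Ry(pitch) Rx(roll)).
In Python, from rig import r gives the robot as it stands.
- The arm moves only by the tool jog_arm, never from a script. Its argument "series" is a list that holds one entry, the list of rows, each a list of 7 numbers: the shift along the tool's x, y, z in cm, then the turn, a rotation vector about the tool's x, y, z in degrees, then the finger opening in cm, from 0 to 8.54. A call has 1 to 5 rows; each row is the pose to reach, as a shift and turn from the pose commanded when the call began, along the tool's axes at that moment; what a row does not reach only later rows make up. A row lasts 1/8 s, in which the tool goes at most 62.5 mm and 10.7 degrees, less where a joint would pass 70% of its speed; a pose out of reach is approached as far as the arm can. A call with a gripper value outside its range is refused whole. The fingers move at their own pace and stop on an object; "newtons" is the grip in N (left out, the last holds). Time passes only in rows, so rows that repeat a pose let the fingers close. It gives the time, the measured TCP pose, the force and the opening at its end, in the units of the state.
- r.sense(): the state, without advancing time (a new reading comes with each control period).
- r.grab_frame(name): name is "scene" or "top" or "wrist"; returns the picture (480x640x3 uint8, red, green, blue); there is no depth.
- r.calibration(name): a dict with "mtx" (3x3 intrinsics, pixels), "origin" and "attitude" of the camera in the world; the wrist camera has in their place "T_tool_cam" (4x4, takes a point from camera to tool coordinates, whose origin is the TCP and whose axes are the flange's). Camera axes: x right, y down, z forward; pixel columns grow to the right and rows downward; lengths in mm; the calibration is good to about 2 mm. A picture is of the moment at which its call begins: read the wrist's pose just before it. calibration takes no time and is no camera call.
- r.sign_off(): hands the job in, once; it reports no verdict.
The state is a dict: "clock": time; "qpos": joint angles; "qvel": joint speeds; "joint_efforts": joint torques, N m; "eef_pos": TCP position; "tcp_rot": TCP orientation; "contact_force": force on the tool from outside, world axes, zero at the start; "wrist_torque": the same for the moment, N m; "opening": opening from 0.0 (shut) to 1.0 (fully open).
Only numpy, scipy, OpenCV 4.12 (cv2) and the standard library are available. Lean on these libraries where they do the work, as an engineer would, in place of code of your own. Each camera call takes 0.05 s, during which the arm holds its last target.

## Working session

There is one attempt and no reset: what is moved stays moved. The work goes in short steps, Python scripts to look and compute and a tool call to move; the robot and the scene stay as the last step left them, time stands still between calls to the robot, and variables do not carry over. Pictures are saved under pics/ and viewed, and the job is handed in when it is done.

Besides the shell and the picture viewer there is one more tool, called after "Call:" by a JSON object that holds its "fn" and its "kwargs". jog_arm: Moves the arm, as the interface text tells. Its arguments: {"type":"object","properties":{"series":{"type":"array","items":{"type":"array","items":{"type":"array","items":{"type":"number"}}}},"newtons":{"type":"number"}},"required":["series"]}

```bash
ls; mkdir -p pics; python3 - <<'E'
from rig import r
import cv2
print(r.sense()); print(r.grasp_offset)
for n in ["scene","top","wrist"]:
    print(n,r.calibration(n))
    cv2.imwrite(f"pics/{n}0.png",r.grab_frame(n)[:,:,::-1])
E
```

```text
pics
{'clock': 0.0, 'qpos': array([ 1.31462161e+00,  3.53641123e-01,  1.63413460e+00,  2.88665999e-05,
        1.15519833e+00, -2.46402049e-03]), 'qvel': array([-0.00024166, -0.00188718, -0.00146061, -0.00067229, -0.00031268,
        0.00182158]), 'joint_efforts': array([ 1.92934249e-04, -6.05245042e+01, -3.42065799e+01, -2.74845047e-05,
        9.38231475e-03, -3.86122878e-06]), 'eef_pos': array([156.78299721, 604.52463523, 230.56586858]), 'tcp_rot': array([-3.14021132e+00, -2.97969188e-05,  2.88787026e+00]), 'contact_force': array([-0.32144994, -0.25943583,  0.32868723]), 'wrist_torque': array([-0.02339414,  0.01316421,  0.03204362]), 'opening': 1.000196042200078}
18.700000000000003
scene {'mtx': array([[513.6955462 ,   0.        , 316.06033223],
       [  0.        , 513.6955462 , 235.17807601],
       [  0.        ,   0.        ,   1.        ]]), 'origin': array([1047.35229462, -614.70917824, 1049.64036058]), 'attitude': array([-2.45910649e+00,  1.95179807e-03,  7.68778011e-01])}
top {'mtx': array([[500.42485528,   0.        , 316.24244896],
       [  0.        , 500.42485528, 246.21817835],
       [  0.        ,   0.        ,   1.        ]]), 'origin': array([ 232.75281157,  -87.04881958, 1475.59770452]), 'attitude': array([-2.92073836,  0.00294636, -1.61654051])}
wrist {'mtx': array([[427.33976644,   0.        , 314.66108118],
       [  0.        , 427.33976644, 241.90030567],
       [  0.        ,   0.        ,   1.        ]]), 'T_tool_cam': array([[ 3.39861789e-04, -9.63735950e-01, -2.66857458e-01,
         6.62464264e+01],
       [ 9.99999942e-01,  3.24516243e-04,  1.01604053e-04,
         4.90940735e-01],
       [-1.13198984e-05, -2.66857477e-01,  9.63736005e-01,
        -1.43046725e+02],
       [ 0.00000000e+00,  0.00000000e+00,  0.00000000e+00,
         1.00000000e+00]])}
```

View pics/scene0.png

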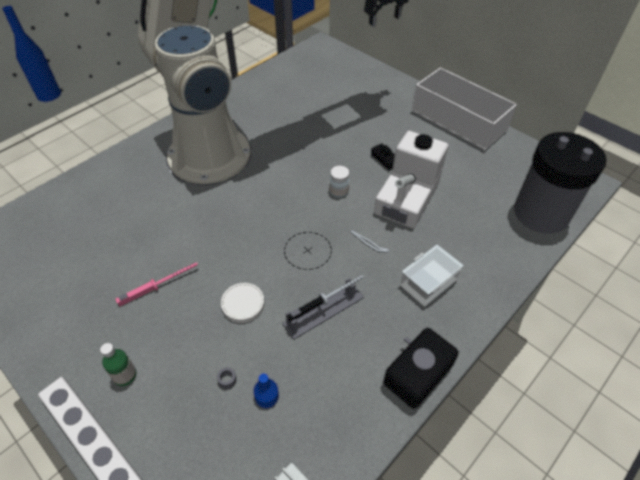

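View pics/top0.png

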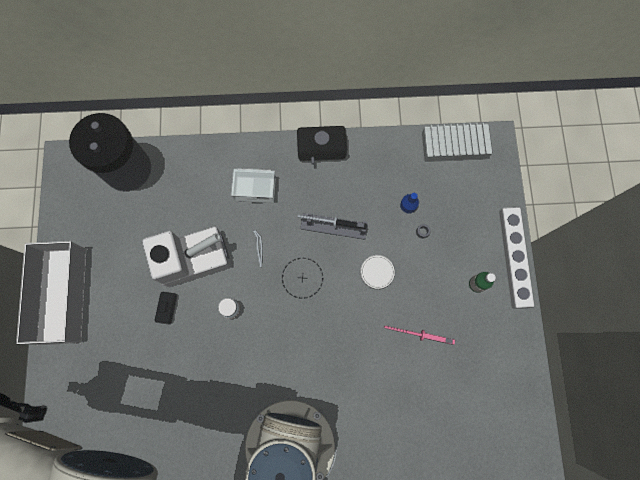

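View pics/wrist0.png

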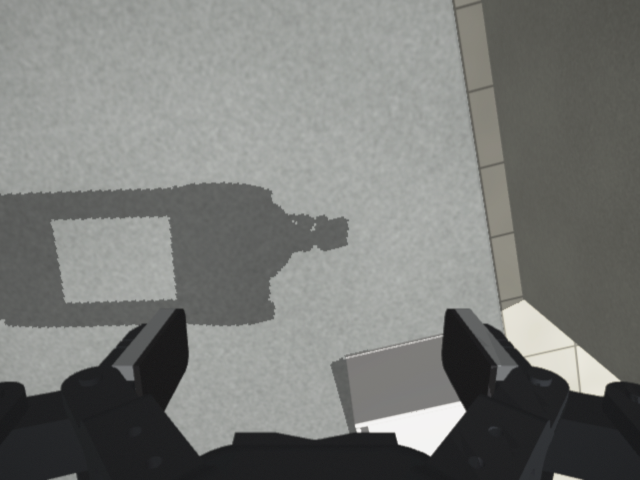

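The plate is the white disc at top (378,272); the white jar lid at (228,308) could be mistaken for it. The ring mark is at (302,278). The gauge with its black handle sits in the stand at (335,224), tip to the left. The pink look-alike at (420,335) has no stand and is to be left alone. The tank is at (190,250). Next, close crops.

```bash
cat > h.py <<'E'
import numpy as np, cv2
from scipy.spatial.transform import Rotation as Ro
from rig import r
def cam(n,s=None):
    c=r.calibration(n)
    if n=="wrist":
        T=c["T_tool_cam"]; s=s or r.sense()
        R=Ro.from_euler('xyz',s['tcp_rot']).as_matrix()
        return c["mtx"],R@T[:3,:3],R@T[:3,3]+s['eef_pos']
    return c["mtx"],Ro.from_euler('xyz',c["attitude"]).as_matrix(),np.array(c["origin"])
def proj(P,C):
    K,R,o=C; q=(np.atleast_2d(P)-o)@R@K.T; return q[:,:2]/q[:,2:]
def ray(uv,C):
    K,R,o=C; uv=np.atleast_2d(uv).astype(float)
    d=np.c_[uv,np.ones(len(uv))]@np.linalg.inv(K).T@R.T; return o,d
def unproj(uv,z,C):
    o,d=ray(uv,C); return o+d*((z-o[2])/d[:,2])[:,None]
def tri(a,Ca,b,Cb):
    A=[];B=[]
    for uv,C in((a,Ca),(b,Cb)):
        o,d=ray(uv,C); d=d[0]/np.linalg.norm(d[0]); M=np.eye(3)-np.outer(d,d); A.append(M);B.append(M@o)
    x=np.linalg.lstsq(np.vstack(A),np.hstack(B),rcond=None)[0]; return x
def crop(img,x,y,w,h,f,name):
    cv2.imwrite(name,cv2.resize(img[y:y+h,x:x+w,::-1],None,fx=f,fy=f,interpolation=cv2.INTER_CUBIC))
E
python3 - <<'E'
import cv2
from h import *
t=cv2.imread("pics/top0.png")[:,:,::-1]; s=cv2.imread("pics/scene0.png")[:,:,::-1]
crop(t,280,195,160,110,5,"pics/t_g.png"); crop(t,135,215,120,90,6,"pics/t_t.png")
crop(s,210,225,160,115,5,"pics/s_g.png"); crop(s,360,125,110,100,6,"pics/s_t.png")
K,R,o=cam("top");print(R[:,2]); print(unproj([[378,272],[302,278],[335,224],[190,250],[420,335]],0,cam("top")))
print(unproj([[243,302],[308,250]],0,cam("scene")))
E
```

```text
[ 0.21896555 -0.00714559 -0.97570643]
[[ 476.51652577 -278.48495807    0.        ]
 [ 468.90959074  -51.02162068    0.        ]
 [ 630.67632501 -158.22375893    0.        ]
 [ 569.89409757  283.43308476    0.        ]
 [ 285.90407948 -386.82001787    0.        ]]
[[ 470.06465162 -271.17494769    0.        ]
 [ 471.97280717  -52.65372331    0.        ]]
```

View pics/t_g.png

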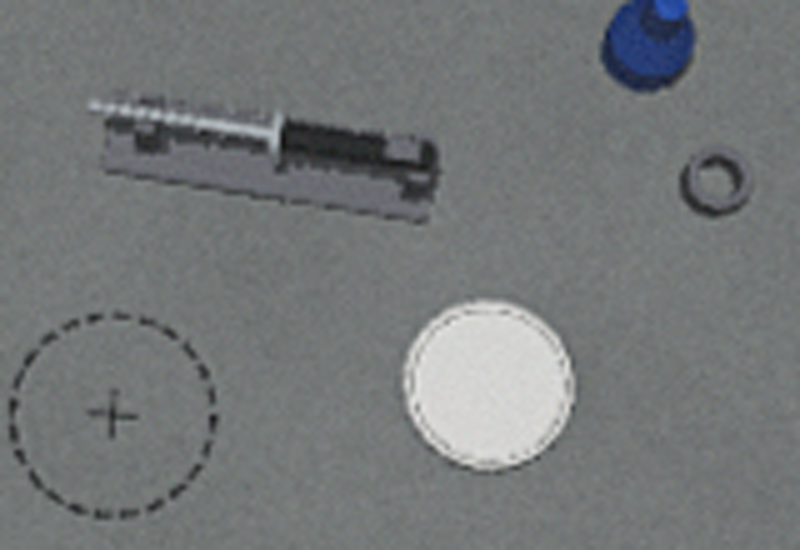

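View pics/t_t.png

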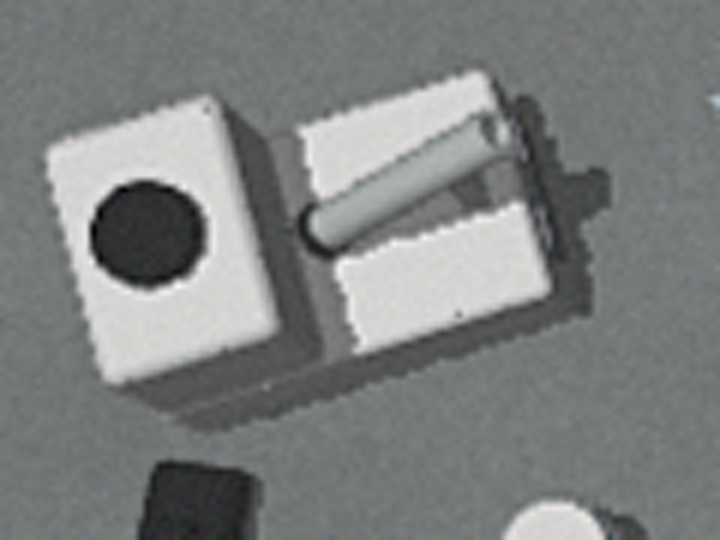

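View pics/s_g.png

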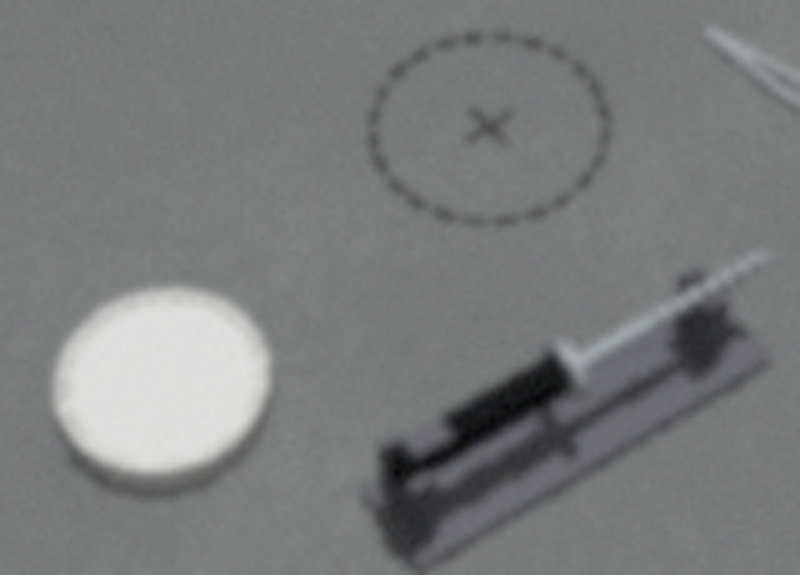

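View pics/s_t.png

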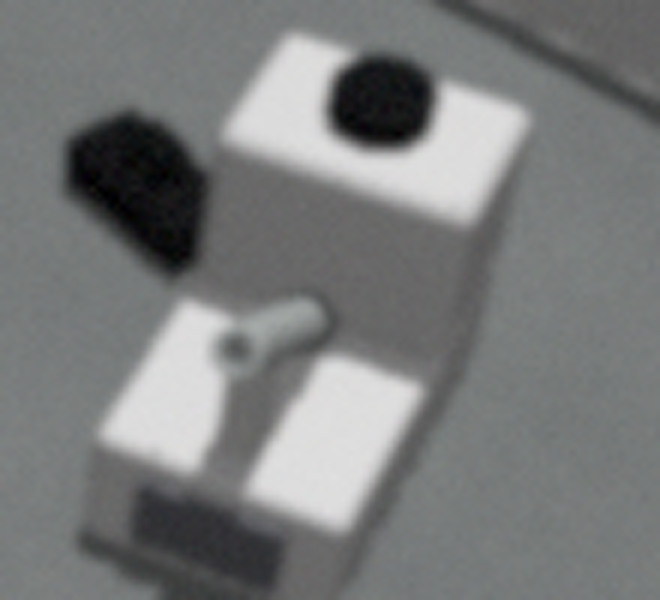

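```bash
python3 - <<'E'
from h import *
t=cv2.imread("pics/top0.png"); s=cv2.imread("pics/scene0.png")
T,S=cam("top"),cam("scene")
def cen(img,x,y,w,h):
    g=img[y:y+h,x:x+w].min(2); m=(g>165).astype(np.uint8)
    n,l,st,c=cv2.connectedComponentsWithStats(m); i=1+st[1:,4].argmax(); return c[i]+[x,y],st[i]
a,_=cen(t,350,245,60,60); b,_=cen(s,210,270,60,60)
print("plate",unproj(a,20,T),unproj(b,18,S),a,b)
f=lambda c,o,k:(np.array(c)+.5)/k-.5+o
p=[("spot",f((112,414),(280,195),5),f((488,127),(210,225),5)),
("tip",f((90,105),(280,195),5),f((768,255),(210,225),5)),
("collar",f((280,134),(280,195),5),f((568,361),(210,225),5)),
("mouth",f((493,132),(135,215),6),f((234,347),(360,125),6)),
("tubeend",f((325,228),(135,215),6),f((314,312),(360,125),6))]
for n,u,v in p: print(n,tri(u,T,v,S),unproj(u,55,T),unproj(v,55,S), unproj(u,0,T),unproj(v,0,S))
E
```

```text
plate [[ 475.05912203 -273.81999364   20.        ]] [[ 475.01231921 -276.19588578   18.        ]] [377.25320887 271.41423571] [241.89666395 300.51342555]
spot [470.22636045 -52.08258449  -1.67806317] [[461.84578604 -52.43318481  55.        ]] [[500.71806256 -83.45883986  55.        ]] [[470.7153721 -51.0930025   0.       ]] [[470.49117458 -54.08262533   0.        ]]
tip [647.4725423  -46.08863023  53.81420003] [[646.59668066 -46.74388001  55.        ]] [[648.36882205 -46.05880446  55.        ]] [[662.61910047 -45.18343001   0.        ]] [[626.30648488 -14.61450379   0.        ]]
collar [ 622.82240739 -156.73594916   60.23597351] [[ 623.66930765 -157.76090197   55.        ]] [[ 621.09056687 -153.48393182   55.        ]] [[ 638.80406904 -160.49859789    0.        ]] [[ 597.51984125 -127.97985059    0.        ]]
mouth [568.56150843 171.89084566 150.55570078] [[593.89645864 191.81718904  55.        ]] [[516.91196997 253.86307989  55.        ]] [[607.87853149 202.61379276   0.        ]] [[487.58054626 301.89197163   0.        ]]
tubeend [544.34157621 266.94821758  85.70532212] [[549.81040742 273.17919091  55.        ]] [[529.26221782 297.06923807  55.        ]] [[562.08564038 287.12581388   0.        ]] [[500.61371797 347.48727346   0.        ]]
```

```bash
cat >> h.py <<'E'
def down(head):  # tool down with tool x at heading deg
    return Ro.from_euler('xyz',[np.pi,0,np.radians(head)])
def tilt(head,p): # tool x at heading, pitched p deg below level, tool z down-ish
    return Ro.from_euler('z',head,degrees=True)*Ro.from_euler('y',p,degrees=True)*Ro.from_euler('x',180,degrees=True)
def delta(P,R,s=None):
    s=s or r.sense(); Rc=Ro.from_euler('xyz',s['tcp_rot'])
    d=Rc.inv().apply(np.array(P)-s['eef_pos'])/10; w=(Rc.inv()*R).as_rotvec(degrees=True)
    print("t",s['clock'],"cm",d.round(2),"deg",w.round(1))
E
python3 - <<'E'
from h import *
delta([476,-351,180],down(91.2)); delta([400,200,220],down(130))
E
```

```text
t 0.15 cm [-54.89 -84.48   5.16] deg [-0.1  0.  74.3]
t 0.15 cm [-33.7  -33.06   1.11] deg [-0.1  0.  35.5]
```

Call:
{"fn": "jog_arm", "kwargs": {"series": [[[-33.7,-33,1.1,0,0,35,6],[-33.7,-33,1.1,0,0,35,6],[-33.7,-33,1.1,0,0,35,6],[-33.7,-33,1.1,0,0,35,6],[-33.7,-33,1.1,0,0,35,6]]]}}

```text
clock: 0.78
eef_pos: [318.7, 335.6, 224.0]
tcp_rot: [3.141, 0.0, 2.277]
contact_force: [0.4, -0.2, -0.6]
opening: 0.701
```

```bash
python3 - <<'E'
from h import *
s=r.sense();print(s['eef_pos'],s['tcp_rot'],s['opening'])
delta([476,-351,180],down(91.2))
E
```

```text
[318.72890233 335.58840426 223.95018914] [3.14131902e+00 1.01047154e-04 2.27671586e+00] 0.7007170090135042
t 0.775 cm [-62.45 -32.57   4.39] deg [ 0.   0.  39.2]
```

Call:
{"fn": "jog_arm", "kwargs": {"series": [[[-62.5,-32.6,4.4,0,0,39.2,6],[-62.5,-32.6,4.4,0,0,39.2,6],[-62.5,-32.6,4.4,0,0,39.2,6],[-62.5,-32.6,4.4,0,0,39.2,6],[-62.5,-32.6,4.4,0,0,39.2,6]]]}}

```text
clock: 1.4
eef_pos: [388.0, 31.4, 204.7]
tcp_rot: [3.141, -0.0, 1.591]
contact_force: [1.1, 1.0, 0.5]
opening: 0.705
```

```bash
python3 - <<'E'
from h import *
s=r.sense();print(s['eef_pos'],s['tcp_rot'],s['opening'])
delta([476,-351,180],down(91.2))
E
```

```text
[387.96292129  31.4199015  204.66361314] [ 3.14060279e+00 -1.03040043e-04  1.59122366e+00] 0.704603975021416
t 1.4 cm [-38.41   8.02   2.47] deg [ 0.1 -0.  -0. ]
```

Call:
{"fn": "jog_arm", "kwargs": {"series": [[[-38.4,8,2.5,0,0,0,6],[-38.4,8,2.5,0,0,0,6],[-38.4,8,2.5,0,0,0,6],[-38.4,8,2.5,0,0,0,6],[-38.4,8,2.5,0,0,0,6]]]}}

```text
clock: 2.02
eef_pos: [458.1, -272.7, 184.5]
tcp_rot: [3.141, -0.0, 1.592]
contact_force: [0.5, 1.0, -0.0]
opening: 0.703
```

Call:
{"fn": "jog_arm", "kwargs": {"series": [[[-5,1.1,0,0,0,0,6],[-5,1.1,0,0,0,0,6],[-5,1.1,0,0,0,0,6]]]}}

```text
clock: 2.4
eef_pos: [469.6, -319.8, 184.1]
tcp_rot: [-3.141, -0.001, 1.592]
contact_force: [0.0, 0.7, 0.1]
opening: 0.699
```

```bash
python3 - <<'E'
from h import *
s=r.sense();print(s['eef_pos'],s['tcp_rot'],s['opening'])
im=r.grab_frame("wrist"); C=cam("wrist",s); cv2.imwrite("pics/w1.png",im[:,:,::-1])
g=im.min(2); m=(g>165).astype(np.uint8); n,l,st,c=cv2.connectedComponentsWithStats(m)
for i in range(1,n):
    if st[i,4]>500: print(st[i],c[i],unproj(c[i],20,C))
delta([476,-351,4],down(91.2))
E
```

```text
[ 469.58647479 -319.76573558  184.12397733] [-3.14050575e+00 -1.08405941e-03  1.59208255e+00] 0.6992755453141274
[  254    84   142   142 14557] [327.20265165 151.41945456] [[ 478.58928382 -270.62763577   20.        ]]
t 2.45 cm [-3.21  0.59 18.02] deg [-0.1 -0.1  0.1]
```

View pics/w1.png

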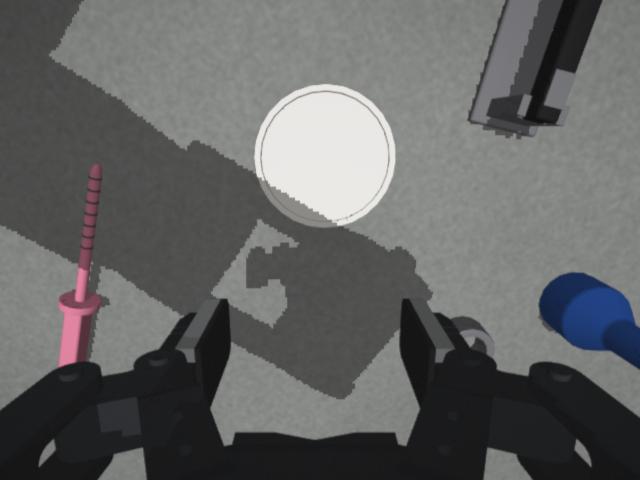

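The plate is at (325,156) in the wrist view, clear of the fingers. The rod stand is at upper right and the pink look-alike at left.

```bash
python3 - <<'E'
from h import *
C=cam("wrist"); print(unproj([[325,156]],20,C), unproj([[209,300],[213,350]],20,C))
s=r.sense();print(s['clock'],s['eef_pos'])
delta([476,-351,4],down(91.2))
E
```

```text
[[ 477.12237625 -273.30801159   20.        ]] [[ 390.38014127 -385.02402677   20.        ]
 [ 391.72010438 -428.23221284   20.        ]]
2.45 [ 469.60699405 -319.22513595  184.25918981]
t 2.45 cm [-3.21  0.59 18.02] deg [-0.1 -0.1  0.1]
```

Call:
{"fn": "jog_arm", "kwargs": {"series": [[[-3.2,0.5,10,0,0,0,6],[-3.2,0.5,17.5,0,0,0,6],[-3.2,0.5,17.5,0,0,0,6],[-3.2,0.5,17.5,0,0,0,6],[-3.2,0.5,17.5,0,0,0,6]]]}}

```text
clock: 3.08
eef_pos: [476.8, -351.8, 11.5]
tcp_rot: [3.14, 0.001, 1.594]
contact_force: [0.6, -1.2, 0.5]
opening: 0.7
```

```bash
python3 - <<'E'
from h import *
s=r.sense();print(s['eef_pos'],s['tcp_rot'],s['opening'],s['contact_force'])
im=r.grab_frame("wrist"); C=cam("wrist",s); cv2.imwrite("pics/w2.png",im[:,:,::-1])
g=im.min(2); m=(g>110).astype(np.uint8); 
E
```

```text
[ 476.80156306 -351.83946338   11.50754458] [3.14042271e+00 8.11530634e-04 1.59363598e+00] 0.6999139365167563 [ 0.56846198 -1.21617883  0.50623488]
```

View pics/w2.png

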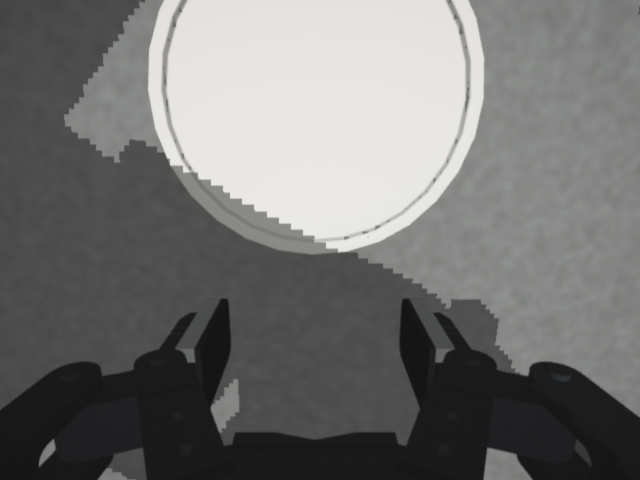

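Call:
{"fn": "jog_arm", "kwargs": {"series": [[[1.5,0,0.5,0,0,0,6],[3,0,0.5,0,0,0,6],[4.5,0,0.5,0,0,0,6],[6,0,0.5,0,0,0,6],[7.5,0,0.5,0,0,0,6]]]}}

```text
clock: 3.75
eef_pos: [474.6, -276.4, 5.0]
tcp_rot: [3.141, 0.001, 1.593]
contact_force: [-0.2, -2.8, 3.7]
opening: 0.7
```

Call:
{"fn": "jog_arm", "kwargs": {"series": [[[1.5,0,0,0,0,0,6],[3,0,0,0,0,0,6],[4.5,0,0,0,0,0,6],[6,0,0,0,0,0,6],[7.5,0,0,0,0,0,6]]]}}

```text
clock: 4.38
eef_pos: [472.5, -201.2, 4.6]
tcp_rot: [-3.141, -0.0, 1.593]
contact_force: [-0.3, -2.4, 3.3]
opening: 0.698
```

Call:
{"fn": "jog_arm", "kwargs": {"series": [[[1.5,0,0,0,0,0,6],[3,0,0,0,0,0,6],[4.5,0,0,0,0,0,6],[5.3,0,0,0,0,0,6],[5.8,0,0,0,0,0,6]]]}}

```text
clock: 5.0
eef_pos: [471.1, -143.6, 4.6]
tcp_rot: [-3.141, -0.0, 1.593]
contact_force: [0.6, -3.7, 3.7]
opening: 0.705
```

```bash
python3 - <<'E'
from h import *
s=r.sense();print(s['eef_pos'],s['tcp_rot'],s['opening'],s['contact_force'])
im=r.grab_frame("wrist"); C=cam("wrist",s); cv2.imwrite("pics/w3.png",im[:,:,::-1])
im=r.grab_frame("top"); crop(im,270,225,160,110,5,"pics/t3.png");cv2.imwrite("pics/top3.png",im[:,:,::-1])
E
```

```text
[ 471.14436983 -143.57034138    4.55883551] [-3.14120857e+00 -1.10456411e-04  1.59322550e+00] 0.7047844088142516 [ 0.6107954  -3.66411478  3.70347315]
```

View pics/w3.png

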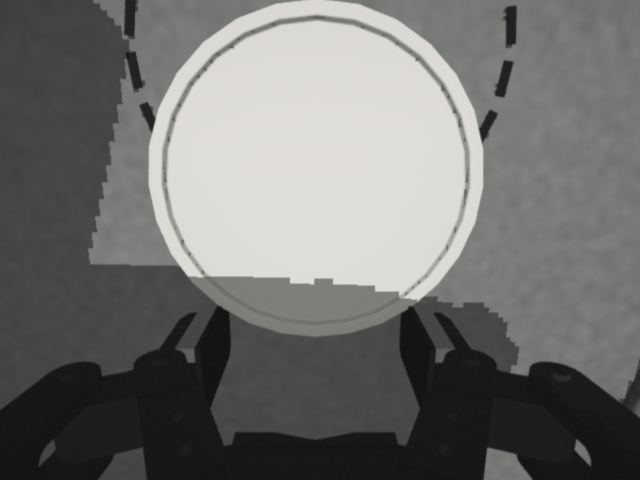

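View pics/t3.png

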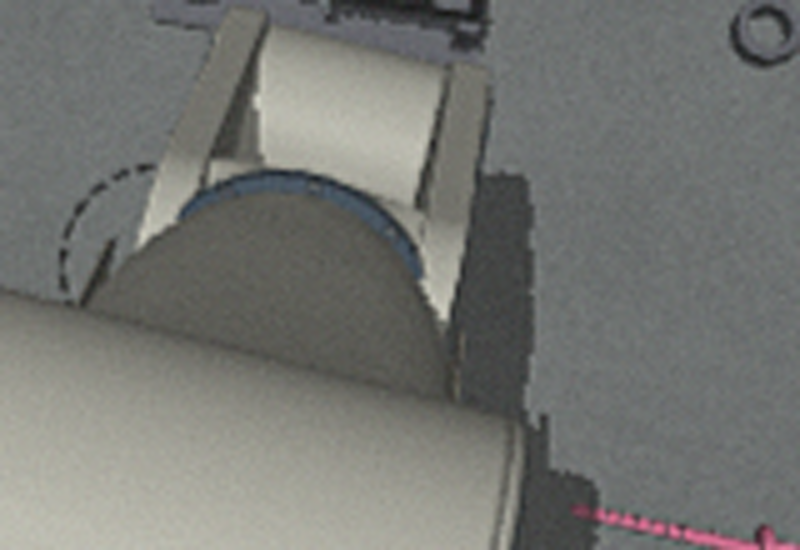

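```bash
python3 - <<'E'
from h import *
from scipy.optimize import least_squares
C=cam("wrist"); s=r.sense()
P=unproj([(130,15),(136,70),(149,118),(511,25),(503,78),(489,124)],0,C)[:,:2]
f=least_squares(lambda c:np.linalg.norm(P-c,axis=1)-60,[470,-52]); print("ring",f.x,f.fun.round(1))
f2=least_squares(lambda c:np.linalg.norm(P-c[:2],axis=1)-c[2],[470,-52,60]); print("ring",f2.x)
print("disc",unproj([(316,168)],20,C), s['eef_pos'])
D=unproj([(148,175),(484,175),(316,336),(316,0)],20,C);print(D)
E
```

```text
ring [472.15139562 -53.94292335] [ 0.5 -0.3  0.2  0.4 -0.3  0.4]
ring [472.15067447 -53.65226981  60.15133087]
disc [[471.51792385 -88.54612743  20.        ]] [ 470.97201061 -143.55588776    4.44540951]
[[ 421.71177302  -91.7286309    20.        ]
 [ 521.39634364  -89.47672031   20.        ]
 [ 472.79823249 -143.36556188   20.        ]
 [ 470.4780902   -44.02319714   20.        ]]
```

Call:
{"fn": "jog_arm", "kwargs": {"series": [[[0.8,0.03,0,0,0,0,6],[1.6,0.06,0,0,0,0,6],[2.4,0.1,0,0,0,0,6],[3.0,0.15,0,0,0,0,6],[3.3,0.15,0,0,0,0,6]]]}}

```text
clock: 5.72
eef_pos: [472.1, -110.6, 4.6]
tcp_rot: [-3.141, -0.0, 1.593]
contact_force: [0.4, -1.9, -1.0]
opening: 0.706
```

```bash
python3 - <<'E'
from h import *
s=r.sense();print(s['eef_pos'],s['tcp_rot'],s['opening'],s['contact_force'])
im=r.grab_frame("wrist"); C=cam("wrist",s); cv2.imwrite("pics/w4.png",im[:,:,::-1])
E
```

```text
[ 472.05643787 -110.64775087    4.60843739] [-3.14142352e+00 -5.20431499e-05  1.59327245e+00] 0.7056249592055909 [ 0.43528265 -1.87844717 -0.95924685]
```

View pics/w4.png

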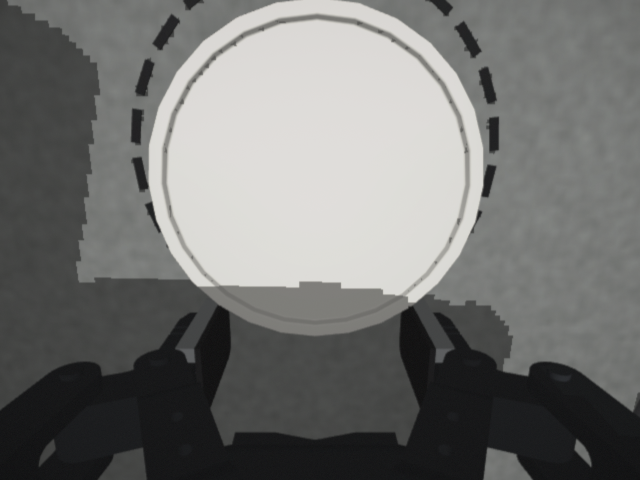

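```bash
python3 - <<'E'
from h import *
from scipy.optimize import least_squares
C=cam("wrist"); s=r.sense()
P=unproj([(166,32),(144,77),(137,126),(140,174),(153,217),(468,38),(488,85),(494,134),(489,180),(477,222),(441,5),(193,2)],0,C)[:,:2]
f2=least_squares(lambda c:np.linalg.norm(P-c[:2],axis=1)-c[2],[470,-52,60]); print("ring",f2.x,f2.fun.round(1))
D=unproj([(148,165),(484,165),(316,336),(316,-1)],20,C)[:,:2]
f3=least_squares(lambda c:np.linalg.norm(D-c[:2],axis=1)-c[2],[470,-62,50]);print("disc",f3.x)
e=f2.x[:2]-f3.x[:2]; a=s['tcp_rot'][2]; print(e,"tool x,y mm",e@[np.cos(a),np.sin(a)],e@[np.sin(a),-np.cos(a)])
E
```

```text
ring [472.32129874 -53.83847559  60.78006269] [ 0.3  0.3 -0.4 -0.3  0.1  0.2 -0.  -0.4 -0.4  0.7 -0.  -0.1]
disc [472.63963983 -60.53042337  49.90897794]
[-0.31834109  6.69194777] tool x,y mm 6.697386501478443 -0.1688789691091013
```

Call:
{"fn": "jog_arm", "kwargs": {"series": [[[0.3,0,0,0,0,0,6],[0.55,0,0,0,0,0,6],[0.67,0,0,0,0,0,6],[0.67,0,0,0,0,0,6],[-0.5,0,0,0,0,0,6]]]}}

```text
clock: 6.4
eef_pos: [472.1, -116.1, 4.7]
tcp_rot: [-3.141, -0.0, 1.594]
contact_force: [0.5, 0.3, -0.3]
opening: 0.702
```

Call:
{"fn": "jog_arm", "kwargs": {"series": [[[-4,0,0,0,0,0,6],[-8,0,-6,0,0,0,6],[-8,0,-12,0,0,0,6],[-8,0,-14,0,0,0,6],[-8,0,-14,0,0,0,6]]]}}

```text
clock: 7.02
eef_pos: [475.2, -197.5, 146.9]
tcp_rot: [3.137, 0.002, 1.592]
contact_force: [0.2, 0.5, -0.1]
opening: 0.704
```

```bash
python3 - <<'E'
from h import *
s=r.sense();print(s['clock'],s['eef_pos'],s['tcp_rot'],s['opening'],s['contact_force'])
im=r.grab_frame("wrist"); C=cam("wrist",s); cv2.imwrite("pics/w5.png",im[:,:,::-1])
im=r.grab_frame("scene"); crop(im,210,200,160,120,5,"pics/s5.png")
E
```

```text
7.025 [ 475.20727454 -197.52517116  146.85271906] [3.13738083e+00 1.83367486e-03 1.59195679e+00] 0.7039244103760476 [ 0.20878959  0.48620738 -0.10883402]
```

View pics/w5.png

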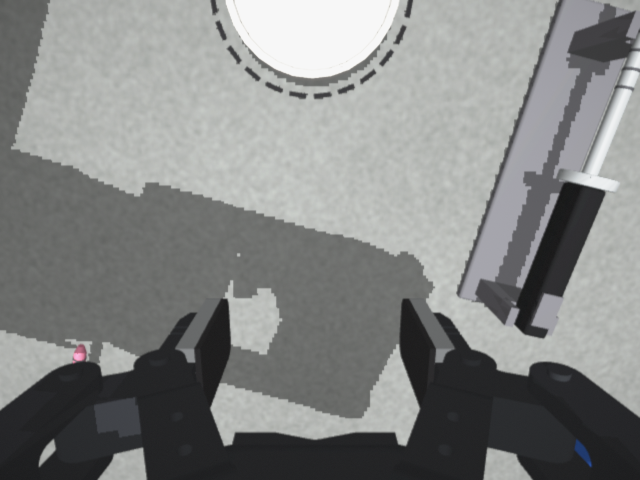

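View pics/s5.png

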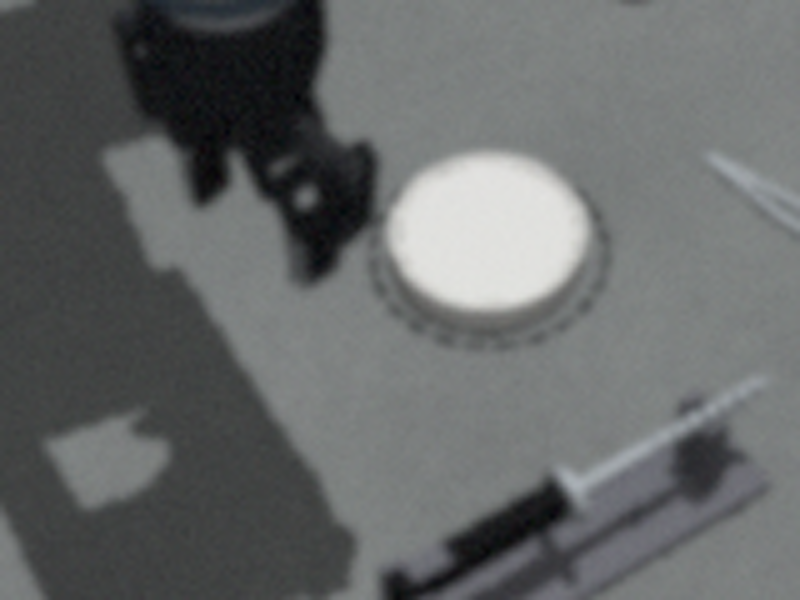

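The plate sits in the ring. The gauge in the stand is at upper right in the wrist view (black handle, steel rod).

```bash
python3 - <<'E'
from h import *
delta([611.5,-205,150],down(77.1))
E
```

```text
t 7.125 cm [-1.16 13.78 -0.59] deg [-0.  -0.  14.1]
```

Call:
{"fn": "jog_arm", "kwargs": {"series": [[[-1.2,13.7,-0.6,0,0,14,4],[-1.2,13.7,-0.6,0,0,14,4],[-1.2,13.7,-0.6,0,0,14,4],[-1.2,13.7,-0.6,0,0,14,4],[-1.2,13.7,-0.6,0,0,14,4]]]}}

```text
clock: 7.75
eef_pos: [609.1, -204.8, 149.4]
tcp_rot: [-3.138, -0.0, 1.349]
contact_force: [-0.3, -0.2, -0.6]
opening: 0.471
```

```bash
python3 - <<'E'
from h import *
s=r.sense();print(s['clock'],s['eef_pos'],s['tcp_rot'],s['opening'])
im=r.grab_frame("wrist"); C=cam("wrist",s); cv2.imwrite("pics/w6.png",im[:,:,::-1])
E
```

```text
7.75 [ 609.11007116 -204.76129471  149.39596287] [-3.13843283e+00 -1.94872771e-04  1.34863484e+00] 0.4712066572155186
```

View pics/w6.png

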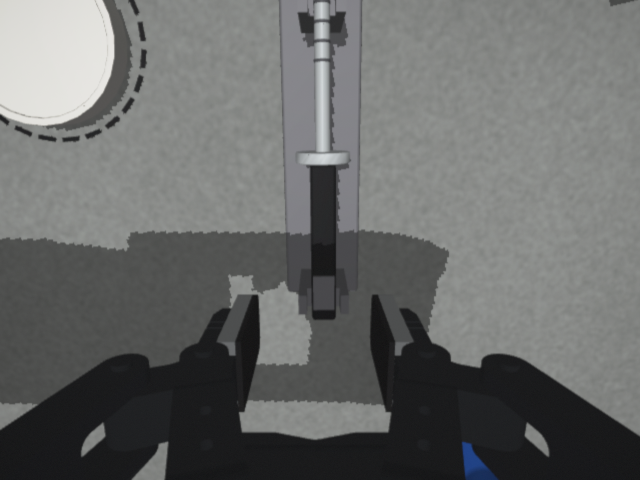

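```bash
python3 - <<'E'
from h import *
s=r.sense();C=cam("wrist",s)
A=unproj([(321.5,20),(323,152),(323,162)],55,C); B=unproj([(323.5,318),(323,166)],65,C);print(A,B)
d=A[0]-B[0];h=np.degrees(np.arctan2(d[1],d[0]));d2=A[0]-A[1];print(h,np.degrees(np.arctan2(d2[1],d2[0])), np.linalg.norm((A[1]-B[0])[:2]))
g=A[1:].mean(0)-[0,0,0]; u=np.array([np.cos(np.radians(h)),np.sin(np.radians(h)),0])
g=(A[1]*1+0)-u*50; print("grip",g)
g[2]=36.3; delta(g,down(h)); g[2]=100; delta(g,down(h))
E
```

```text
[[ 639.85095959  -90.41212418   55.        ]
 [ 626.52148033 -154.41687285   55.        ]
 [ 625.36257257 -159.67560452   55.        ]] [[ 606.39137667 -246.33830483   65.        ]
 [ 624.93544398 -160.83957871   65.        ]]
77.88879153710185 78.23586647570583 94.09979133250148
grip [ 616.03098846 -203.30398343   55.        ]
t 7.8 cm [ 0.3   0.65 11.35] deg [-0.1 -0.  -0.6]
t 7.8 cm [0.3  0.63 4.98] deg [-0.1 -0.  -0.6]
```

Call:
{"fn": "jog_arm", "kwargs": {"series": [[[0.2,0.6,5,0,0,-0.5,4],[0.2,0.6,6.5,0,0,-0.5,4],[0.2,0.6,6.5,0,0,-0.5,4]]]}}

```text
clock: 8.18
eef_pos: [616.0, -204.3, 84.9]
tcp_rot: [-3.139, -0.0, 1.357]
contact_force: [0.3, 1.0, 0.4]
opening: 0.471
```

```bash
python3 - <<'E'
from h import *
s=r.sense();print(s['clock'],s['eef_pos'],s['tcp_rot'],s['opening'])
im=r.grab_frame("wrist"); C=cam("wrist",s); cv2.imwrite("pics/w7.png",im[:,:,::-1])
E
```

```text
8.175 [ 616.00814964 -204.28955093   84.92810522] [-3.13876123e+00 -2.51752922e-04  1.35682496e+00] 0.4705026602418144
```

View pics/w7.png

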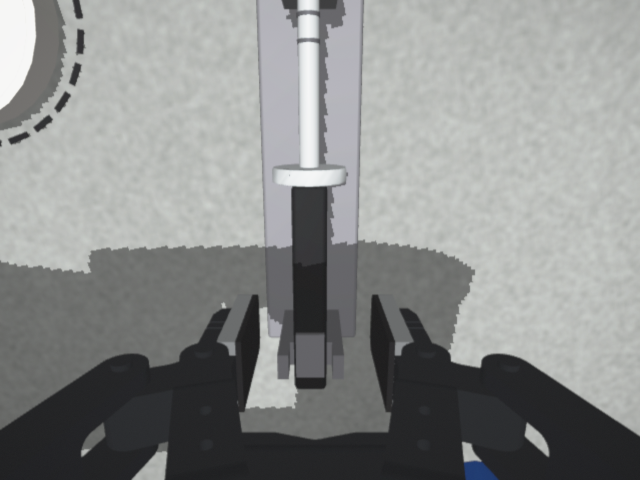

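```bash
python3 - <<'E'
from h import *
s=r.sense();C=cam("wrist",s)
A=unproj([(308,20),(309.5,166)],55,C); B=unproj([(310.5,386),(309.5,187)],65,C);print(A,B)
d=A[0]-B[0];h=np.degrees(np.arctan2(d[1],d[0]));d2=A[0]-A[1];print(h,np.degrees(np.arctan2(d2[1],d2[0])), np.linalg.norm((A[1]-B[0])[:2]))
u=np.array([np.cos(np.radians(h)),np.sin(np.radians(h)),0])
g1=A[1]-u*50;g2=B[0]+u*46; print("grip",g1,g2)
g=(g1+g2)/2
g[2]=36.3; delta(g,down(h))
E
```

```text
[[ 638.20071264 -101.86547206   55.        ]
 [ 627.25320212 -154.1414049    55.        ]] [[ 607.41724268 -246.78617182   65.        ]
 [ 625.85243973 -161.05420009   65.        ]]
78.00770771825643 78.17217362869597 94.74448862656398
grip [ 616.86419694 -203.05018296   55.        ] [ 616.97512744 -201.790096     65.        ]
t 8.225 cm [ 0.21 -0.06  4.99] deg [-0.  -0.  -0.3]
```

Call:
{"fn": "jog_arm", "kwargs": {"series": [[[0.2,-0.12,2,0,0,-0.3,4],[0.2,-0.12,4,0,0,-0.3,4],[0.2,-0.12,4.9,0,0,-0.3,4],[0.2,-0.12,4.9,0,0,-0.3,4]]]}}

```text
clock: 8.72
eef_pos: [616.1, -202.0, 35.4]
tcp_rot: [-3.14, -0.0, 1.362]
contact_force: [0.5, -0.4, 0.6]
opening: 0.468
```

```bash
python3 - <<'E'
from h import *
s=r.sense();print(s['clock'],s['eef_pos'],s['tcp_rot'],s['opening'],s['contact_force'])
im=r.grab_frame("wrist"); C=cam("wrist",s); cv2.imwrite("pics/w8.png",im[:,:,::-1])
E
```

```text
8.725 [ 616.05500075 -202.01803346   35.41663606] [-3.13958262e+00 -2.07347131e-04  1.36243929e+00] 0.46797778527169226 [ 0.54194151 -0.39535428  0.63147613]
```

View pics/w8.png

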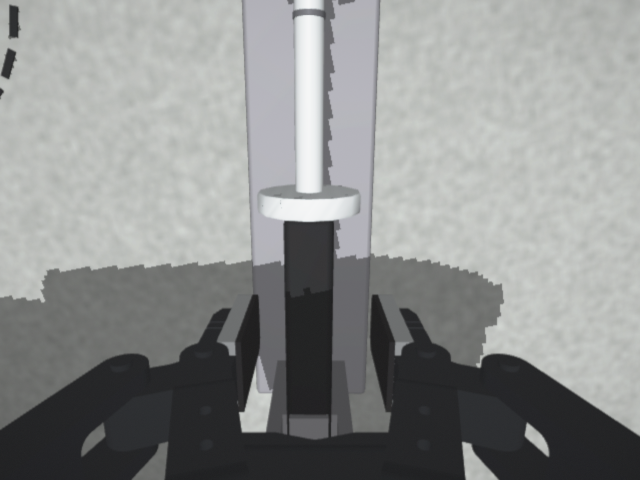

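Call:
{"fn": "jog_arm", "kwargs": {"series": [[[0,-0.15,0,0,0,0,4],[0,-0.15,0,0,0,0,0],[0,-0.15,0,0,0,0,0],[0,-0.15,0,0,0,0,0],[0,-0.15,0,0,0,0,0]]], "newtons": 60}}

```text
clock: 9.4
eef_pos: [615.6, -202.1, 37.2]
tcp_rot: [3.141, 0.0, 1.362]
contact_force: [-0.4, 0.9, 5.4]
opening: 0.151
```

Call:
{"fn": "jog_arm", "kwargs": {"series": [[[0,0,0,0,0,0,0],[0,0,0,0,0,0,0],[0,0,0,0,0,0,0]]]}}

```text
clock: 9.78
eef_pos: [615.7, -202.1, 37.3]
tcp_rot: [3.141, 0.0, 1.362]
contact_force: [-1.1, 1.2, 6.2]
opening: 0.15
```

Call:
{"fn": "jog_arm", "kwargs": {"series": [[[0,0,-1,0,0,0,0],[0,0,-3,0,0,0,0],[0,0,-8,0,0,0,0],[0,0,-14,0,0,0,0],[0,0,-19,0,0,0,0]]]}}

```text
clock: 10.4
eef_pos: [615.5, -202.0, 230.5]
tcp_rot: [3.139, 0.0, 1.362]
contact_force: [1.1, 0.4, -1.8]
opening: 0.155
```

Call:
{"fn": "jog_arm", "kwargs": {"series": [[[0,0,0,0,0,0,0],[0,0,0,0,0,0,0]]]}}

```text
clock: 10.65
eef_pos: [614.8, -201.8, 226.9]
tcp_rot: [-3.142, -0.0, 1.362]
contact_force: [-0.1, 0.1, -1.2]
opening: 0.15
```

```bash
python3 - <<'E'
from h import *
s=r.sense();print(s['clock'],s['eef_pos'],s['tcp_rot'],s['opening'],s['contact_force'])
im=r.grab_frame("wrist"); cv2.imwrite("pics/w9.png",im[:,:,::-1])
E
```

```text
10.65 [ 614.79515541 -201.77206157  226.87232217] [-3.14154369e+00 -4.97861021e-06  1.36242386e+00] 0.1503855075711857 [-0.06581736  0.09139092 -1.17685621]
```

View pics/w9.png

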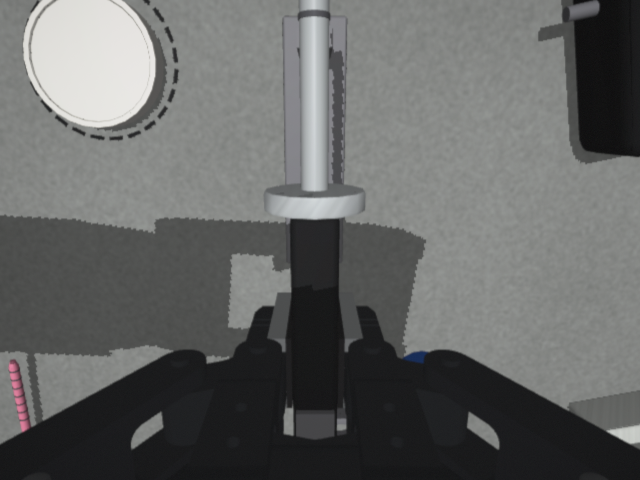

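```bash
cat >> h.py <<'E'
MOUTH=np.array([568.6,171.9,150.3]); HEAD=104.3; PITCH=35.
TIP=np.array([160,0,-17.8])
def tcp_for_tip(tip,R): return np.array(tip)-R.apply(TIP)
def axis(h=None,p=None):
    h=np.radians(HEAD if h is None else h);p=np.radians(PITCH if p is None else p)
    return np.array([np.cos(h)*np.cos(p),np.sin(h)*np.cos(p),-np.sin(p)])
E
python3 - <<'E'
from h import *
s=r.sense(); K,Rw,o=cam("wrist",s)
Rt=Ro.from_euler('xyz',s['tcp_rot'])
for z in(-17.8,-18.7):
    P=unproj([(315,187),(315,190),(315,200)],s['eef_pos'][2]-z,(K,Rw,o)); print(Rt.inv().apply(P-s['eef_pos']))
R=tilt(HEAD,PITCH); print(R.apply([1,0,0]),axis(),R.apply([0,0,1]))
P=tcp_for_tip(MOUTH-50*axis(),R);print(P); delta(P,R)
E
```

```text
[[ 49.99637395   1.3932857  -17.79304231]
 [ 49.11197317   1.3937734  -17.79320972]
 [ 46.13982667   1.39541235 -17.7937723 ]]
[[ 50.1252186    1.39238418 -18.69301786]
 [ 49.24717236   1.39286837 -18.69318406]
 [ 46.29638113   1.39449555 -18.6937426 ]]
[-0.20232975  0.79377122 -0.57357644] [-0.20232975  0.79377122 -0.57357644] [ 0.14167281 -0.55580459 -0.81915204]
[613.61102278  -4.68527734 256.17014525]
t 10.7 cm [19.26 -4.16 -3.02] deg [ -8.1 -34.4 -25.4]
```

Call:
{"fn": "jog_arm", "kwargs": {"series": [[[10,-2,-4,-4,-17,-13,0],[19.3,-4.2,-3,-8.1,-34.4,-25.4,0],[19.3,-4.2,-3,-8.1,-34.4,-25.4,0],[19.3,-4.2,-3,-8.1,-34.4,-25.4,0],[19.3,-4.2,-3,-8.1,-34.4,-25.4,0]]]}}

```text
clock: 11.32
eef_pos: [612.4, -1.4, 253.7]
tcp_rot: [-3.136, 0.612, 1.83]
contact_force: [-0.1, -0.4, -1.5]
opening: 0.154
```

```bash
python3 - <<'E'
from h import *
s=r.sense();print(s['clock'],s['eef_pos'],s['tcp_rot'],s['qpos'],s['contact_force'])
R=tilt(HEAD,PITCH);P=tcp_for_tip(MOUTH-50*axis(),R);print(P); delta(P,R)
E
```

```text
11.325 [612.43048477  -1.40396305 253.66076498] [-3.13606284  0.61230877  1.82996074] [ 0.32168844  0.34704594  1.73815958 -0.66386916  1.19549127  0.35948637] [-0.12031399 -0.43528212 -1.52325578]
[613.61102278  -4.68527734 256.17014525]
t 11.325 cm [-0.43  0.03 -0.01] deg [-0.   0.1  0.4]
```

Reached. I'll look from all the cameras.

```bash
python3 - <<'E'
from h import *
im=r.grab_frame("wrist"); cv2.imwrite("pics/w10.png",im[:,:,::-1])
im=r.grab_frame("scene"); cv2.imwrite("pics/scene10.png",im[:,:,::-1]);crop(im,330,110,130,110,6,"pics/s10.png")
im=r.grab_frame("top"); cv2.imwrite("pics/top10.png",im[:,:,::-1]);crop(im,170,190,160,110,5,"pics/t10.png")
s=r.sense();print(s['clock'],s['eef_pos'],s['tcp_rot'])
E
```

```text
11.475 [613.80966011  -5.1064828  255.80399249] [-3.14158293  0.61008612  1.81891127]
```

View pics/w10.png

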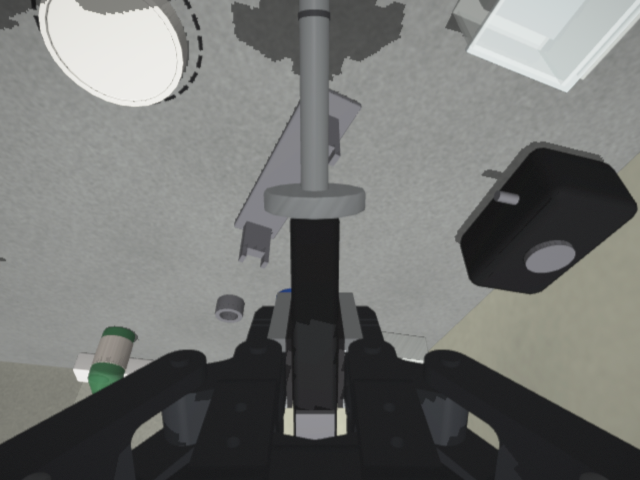

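View pics/s10.png

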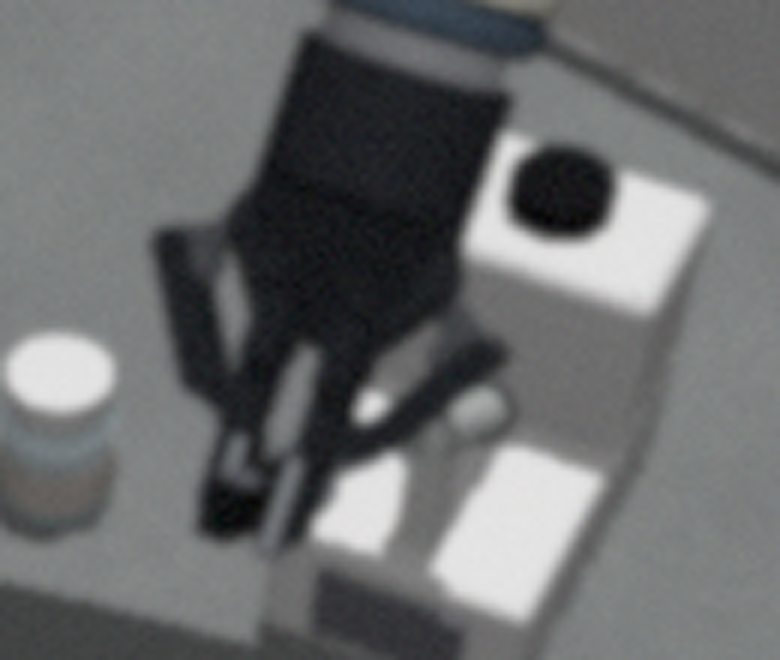

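View pics/t10.png

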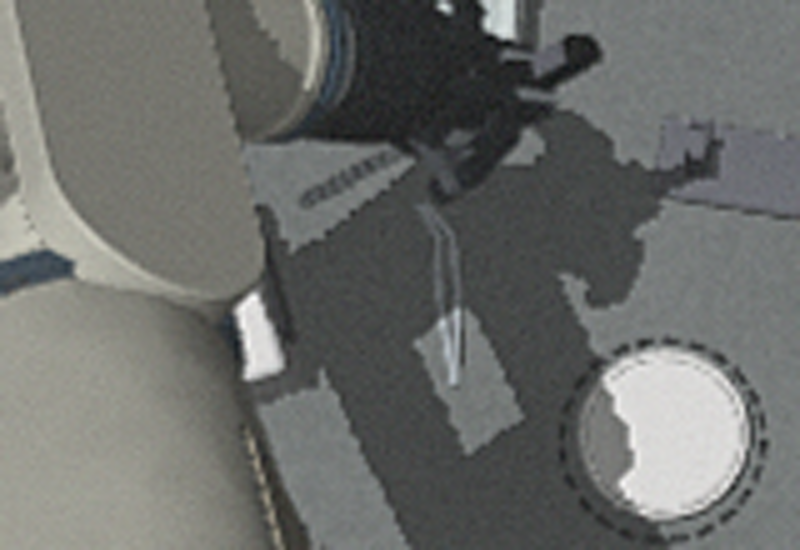

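```bash
python3 - <<'E'
from h import *
delta([505.6,99,265],down(104.3))
E
```

```text
t 11.475 cm [ 9.92 -7.93 -8.06] deg [-0.  35.  -0.1]
```

Call:
{"fn": "jog_arm", "kwargs": {"series": [[[-1,-3.5,-4.5,0,10,0,0],[3,-6,-8,0,20,0,0],[7,-8,-8,0,30,0,0],[9.9,-8,-8,0,35,0,0],[9.9,-8,-8,0,35,0,0]]]}}

```text
clock: 12.1
eef_pos: [505.2, 96.6, 265.0]
tcp_rot: [3.141, 0.0, 1.816]
contact_force: [0.1, -0.7, -1.9]
opening: 0.152
```

Call:
{"fn": "jog_arm", "kwargs": {"series": [[[0,0,0,0,0,0,0],[0,0,0,0,0,0,0]]]}}

```text
clock: 12.35
eef_pos: [505.9, 98.3, 265.8]
tcp_rot: [3.139, 0.002, 1.82]
contact_force: [0.5, 0.3, -0.8]
opening: 0.151
```

```bash
python3 - <<'E'
from h import *
s=r.sense();im=r.grab_frame("wrist"); cv2.imwrite("pics/w11.png",im[:,:,::-1])
print(s['clock'],s['eef_pos'],s['tcp_rot'])
print(proj([MOUTH],cam("wrist",s)))
import json;json.dump([list(s['eef_pos']),list(s['tcp_rot'])],open("w11.json","w"))
E
```

```text
12.35 [505.94530656  98.29221225 265.82069744] [3.13924758e+00 1.94163290e-03 1.82005772e+00]
[[445.4889569  143.38151559]]
```

View pics/w11.png

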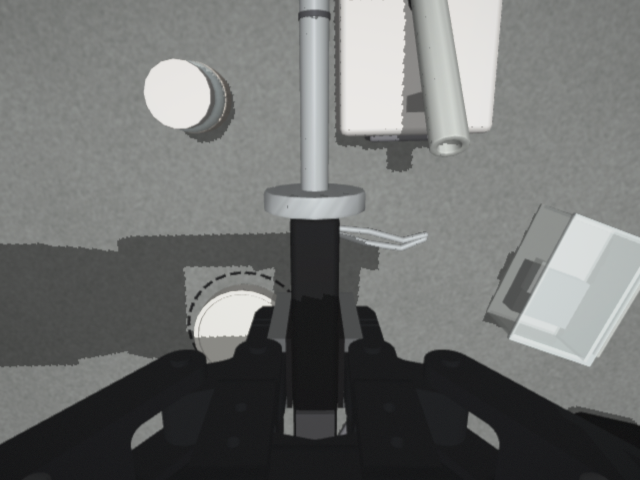

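```bash
python3 - <<'E'
from h import *
im=cv2.imread("pics/w11.png")[:,:,::-1]; crop(im,330,0,180,165,4,"pics/w11c.png")
s=r.sense();im=r.grab_frame("wrist");cv2.imwrite("pics/w12.png",im[:,:,::-1]);crop(im,410,110,80,60,10,"pics/w12c.png")
print(s['clock'],s['eef_pos'],s['tcp_rot']); s=r.sense();print(s['eef_pos'],s['tcp_rot'])
E
```

```text
12.4 [505.78590704  98.53031363 265.71282257] [3.13944777e+00 1.62829852e-03 1.82042402e+00]
[505.61418926  98.74416018 265.58966588] [3.13965167e+00 1.38174562e-03 1.82071778e+00]
```

View pics/w11c.png

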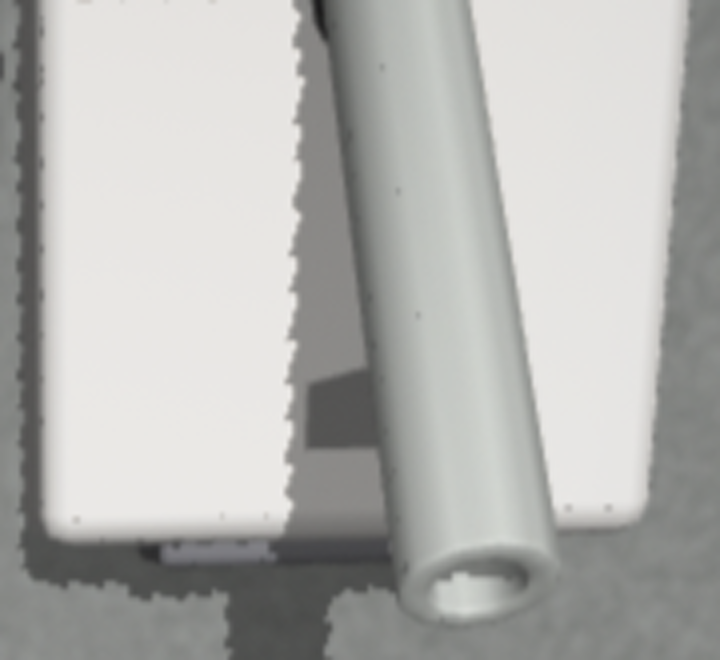

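View pics/w12c.png

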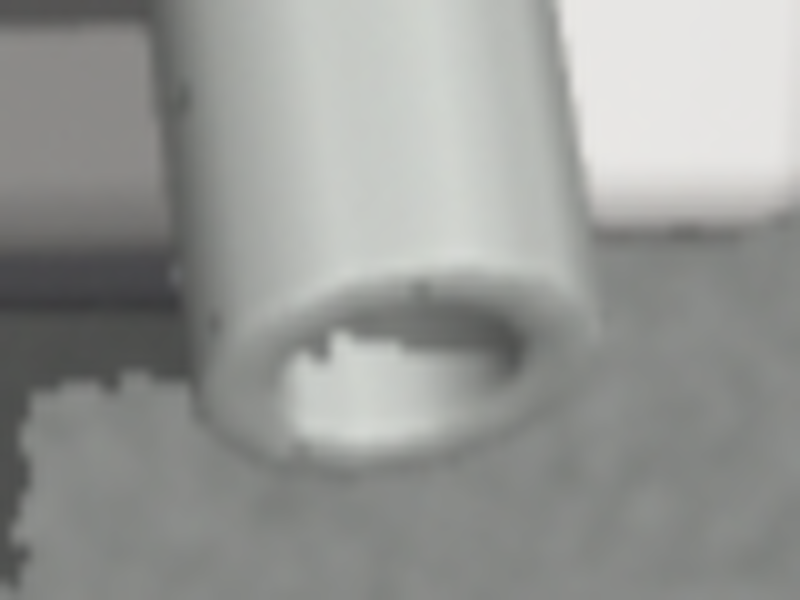

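```bash
python3 - <<'E'
from h import *
s=dict(eef_pos=np.array([505.7,98.6,265.65]),tcp_rot=np.array([3.13955,.0015,1.8206]))
C=cam("wrist",s); P=unproj([(449.7,146.3)],150,C)[0]; print(P)
yt=Ro.from_euler('xyz',s['tcp_rot']).apply([0,1,0]);print(yt, P-1.4*yt,P-2.7*yt)
# tube axis from w11: edges in crop/4+(330,0)
s=dict(eef_pos=np.array([505.94,98.29,265.82]),tcp_rot=np.array([3.13925,.00194,1.82006]));C=cam("wrist",s)
far=np.array([(328+470)/2/4+330,2]);near=np.array([(385+545)/2/4+330,500/4])
from scipy.optimize import least_squares
for M in(P,P-1.4*yt):
  for p in(35,):
    def f(v):
        a=axis(v[0],p); q=proj([M+a*v[1],M+a*v[2]],C); return (q-[far,near]).ravel()
    sol=least_squares(f,[104,100,10]);print(sol.x,sol.cost)
# tank base edges: left edge and right edge of base top z=66
E=unproj([(330+42/4,0),(330+46/4,500/4),(330+688/4,0),(330+655/4,480/4)],66,C);print(E)
for a,b in((0,1),(2,3)):
    d=E[a]-E[b];print(np.degrees(np.arctan2(d[1],d[0])))
E
```

```text
[571.27466087 171.30543917 150.        ]
[0.9689582  0.24721618 0.00204265] [569.9181194  170.95933651 149.99714029] [568.65847374 170.63795547 149.99448485]
[105.1651993  112.26863522  14.26154612] 0.033003531389712126
[104.17453938 112.28519752  14.09340078] 1.5064589745406516
[[488.06112219 251.22775145  66.        ]
 [511.59689168 167.73888798  66.        ]
 [600.70537721 280.01756962  66.        ]
 [624.53513163 200.37071738  66.        ]]
105.74330883709244
106.656797588468
```

```bash
python3 - <<'E'
from h import *
delta([653.6,218.4,265.6],down(264.3)); print(r.sense()['qpos'])
E
```

```text
t 12.45 cm [ 7.93 17.3   0.02] deg [-1.0e-01  2.0e-01 -1.6e+02]
[ 1.90797488e-01  1.46202335e-01  1.82778524e+00 -1.37607204e-03
  1.16558619e+00 -5.85841178e-02]
```

Call:
{"fn": "jog_arm", "kwargs": {"series": [[[8,17.3,0,0,0,-160,0],[8,17.3,0,0,0,-160,0],[8,17.3,0,0,0,-160,0],[8,17.3,0,0,0,-160,0],[8,17.3,0,0,0,-160,0]]]}}

```text
clock: 13.08
eef_pos: [653.5, 220.1, 264.5]
tcp_rot: [-3.141, 0.001, 2.766]
contact_force: [-0.1, -0.3, -0.8]
opening: 0.152
```

```bash
python3 - <<'E'
from h import *
delta([653.6,218.4,265.6],down(264.3)); s=r.sense();print(s['qpos'],s['eef_pos'],s['tcp_rot'])
E
```

```text
t 13.075 cm [-0.07 -0.16 -0.11] deg [-1.000e-01 -0.000e+00 -1.058e+02]
[ 3.23380044e-01  4.27228259e-01  1.44772132e+00 -1.37619789e-03
  1.26636719e+00 -8.71072199e-01] [653.50212368 220.12534653 264.48764777] [-3.14076566e+00  1.05645170e-03  2.76566134e+00]
```

Call:
{"fn": "jog_arm", "kwargs": {"series": [[[0,0,0,0,0,-105.8,0],[0,0,0,0,0,-105.8,0],[0,0,0,0,0,-105.8,0],[0,0,0,0,0,-105.8,0],[0,0,0,0,0,-105.8,0]]]}}

```text
clock: 13.7
eef_pos: [653.1, 219.4, 265.4]
tcp_rot: [-3.14, 0.001, -2.581]
contact_force: [-0.1, 0.7, -2.0]
opening: 0.15
```

Call:
{"fn": "jog_arm", "kwargs": {"series": [[[0,0,0,0,0,-52,0],[0,0,0,0,0,-52,0],[0,0,0,0,0,-52,0],[0,0,0,0,0,-52,0],[0,0,0,0,0,-52,0]]]}}

```text
clock: 14.32
eef_pos: [653.1, 219.4, 265.3]
tcp_rot: [-3.14, -0.001, -1.674]
contact_force: [-0.2, 0.3, -1.5]
opening: 0.153
```

Call:
{"fn": "jog_arm", "kwargs": {"series": [[[0,0,0,0,0,0,0],[0,0,0,0,0,0,0],[0,0,0,0,0,0,0]]]}}

```text
clock: 14.7
eef_pos: [653.0, 219.2, 265.4]
tcp_rot: [-3.14, -0.0, -1.682]
contact_force: [0.1, 0.6, -1.4]
opening: 0.154
```

```bash
python3 - <<'E'
from h import *
s=r.sense();im=r.grab_frame("wrist"); cv2.imwrite("pics/w13.png",im[:,:,::-1]);s2=r.sense()
print(s['clock'],s['eef_pos'],s['tcp_rot'],s2['eef_pos'],s2['tcp_rot'])
p=proj([MOUTH],cam("wrist",s))[0].astype(int); print(p); crop(im,p[0]-40,p[1]-30,80,60,10,"pics/w13c.png"); print(p-[40,30])
E
```

```text
14.7 [653.03745688 219.17433463 265.37675895] [-3.14008382e+00 -2.68442392e-04 -1.68188429e+00] [653.05720755 219.14918468 265.3703785 ] [-3.14008420e+00 -2.32377034e-04 -1.68147506e+00]
[450 142]
[410 112]
```

View pics/w13.png

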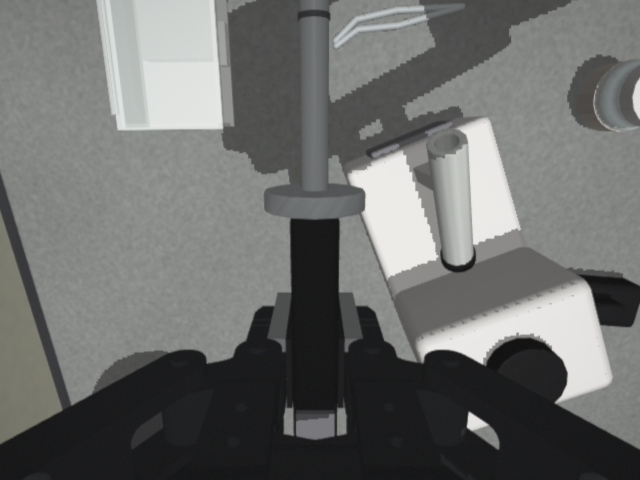

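View pics/w13c.png

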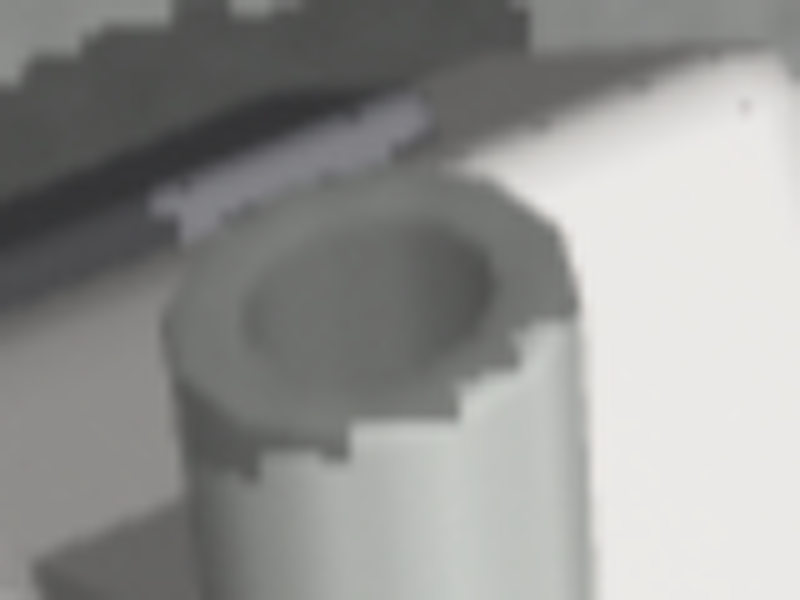

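```bash
python3 - <<'E'
from h import *
from scipy.optimize import least_squares
SA=dict(eef_pos=np.array([505.7,98.6,265.65]),tcp_rot=np.array([3.13955,.0015,1.8206]))
SB=dict(eef_pos=np.array([653.05,219.16,265.37]),tcp_rot=np.array([-3.14008,-.00025,-1.6817]))
A=unproj([(449.7,146.3)],150,cam("wrist",SA))[0];B=unproj([(446.6,141.4)],150,cam("wrist",SB))[0]
print(A,B,(A+B)/2)
# model with tool-frame bias, T and S observations
c=r.calibration("wrist")
SA2=dict(eef_pos=np.array([505.94,98.29,265.82]),tcp_rot=np.array([3.13925,.00194,1.82006]))
obs=[("t",SA,(449.7,146.3),0),("t",SB,(446.6,141.4),0)]
K=c["mtx"];T=c["T_tool_cam"]
def pw(P,S,b,rot):
    R=Ro.from_euler('xyz',S['tcp_rot']).as_matrix(); RC=R@Ro.from_rotvec(rot).as_matrix()@T[:3,:3]
    o=S['eef_pos']+R@(T[:3,3]+b); q=(np.atleast_2d(P)-o)@RC@K.T; return q[:,:2]/q[:,2:]
for mode in("trans","rot"):
    def f(v):
        b=np.array([v[2],v[3],0]) if mode=="trans" else np.zeros(3)
        w=np.array([-v[3]/130,v[2]/250,0]) if mode=="rot" else np.zeros(3)
        M=[v[0],v[1],150]; return np.r_[(pw(M,SA,b,w)-[449.7,146.3]).ravel(),(pw(M,SB,b,w)-[446.6,141.4]).ravel()]
    s=least_squares(f,[569,171,0,0]);print(mode,s.x,s.cost)
# tube in B: far end centre (458,262) partly; axis edges
far=np.array([(442+472)/2,245.]); near=np.array([(430+468.5)/2,165.])
M=s.x
def g(v):
    a=axis(v[0],35); q=proj([[*((A+B)/2)[:2],150]+a*v[1],[*((A+B)/2)[:2],150]+a*v[2]],cam("wrist",SB)); return ((q[0]-q[1])-(far-near))
sol=least_squares(lambda v:np.r_[g(v),v[2]-20],[104,100,20]);print("headB",sol.x)
far=np.array([(328+470)/2/4+330,2]);near=np.array([(385+545)/2/4+330,500/4])
def g(v):
    a=axis(v[0],35); q=proj([[*((A+B)/2)[:2],150]+a*v[1],[*((A+B)/2)[:2],150]+a*v[2]],cam("wrist",SA2)); return ((q[0]-q[1])-(far-near))
sol=least_squares(lambda v:np.r_[g(v),v[2]-14],[104,100,14]);print("headA",sol.x)
E
python3 - <<'E'
from h import *
im=cv2.imread("pics/w13.png")[:,:,::-1]; crop(im,340,110,190,170,4,"pics/w13d.png")
E
```

```text
[568.66374747 170.52081968 150.        ] [571.01834641 170.77508533 150.        ] [569.84104694 170.6479525  150.        ]
trans [5.69818523e+02 1.70862565e+02 4.57801500e-02 1.20267632e+00] 8.015246886051003e-19
rot [5.69822383e+02 1.70860828e+02 5.79755576e-02 5.52859090e-01] 7.270142102516845e-27
headB [105.81455004 107.15809444  20.        ]
headA [104.9266208  111.95289321  14.        ]
```

View pics/w13d.png

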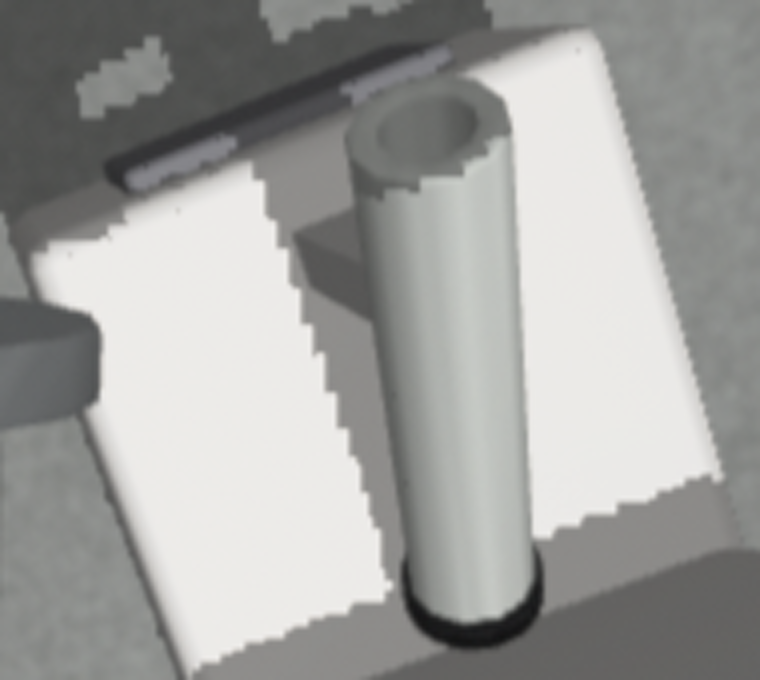

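```bash
python3 - <<'E'
from h import *
from scipy.optimize import least_squares
SB=dict(eef_pos=np.array([653.05,219.16,265.37]),tcp_rot=np.array([-3.14008,-.00025,-1.6817]));C=cam("wrist",SB)
q=lambda x,y:((x+.5)/4-.5+340,(y+.5)/4-.5+110)
far=np.array(q(469,520));near=np.array(q(441.5,250));M=np.array([571,170.8,150])
for p in(34,35,36):
    sol=least_squares(lambda v:(proj([M+axis(v[0],p)*v[1],M+axis(v[0],p)*v[2]],C)-[far,near]).ravel(),[104,100,20]);print(p,sol.x,sol.cost)
E=unproj([q(35,255),q(185,675),q(603,40),q(718,475)],66,C)
for a,b in((0,1),(2,3)):
    d=E[b]-E[a];print(np.degrees(np.arctan2(d[1],d[0])))
print(E)
E
```

```text
34 [105.5547638   96.91075834  25.32119309] 0.012487789597050646
35 [105.9851248   99.38415796  25.79601054] 0.01248778959707387
36 [106.42682401 102.02727499  26.29897198] 0.01248778959706789
104.49649562081895
104.68550004135072
[[624.79730852 193.02948181  66.        ]
 [601.01768035 285.00168728  66.        ]
 [512.4706005  164.11379584  66.        ]
 [489.08636403 253.34119497  66.        ]]
```

```bash
sed -i 's/^MOUTH=.*/MOUTH=np.array([569.9,170.8,150.]); HEAD=105.4; PITCH=35./' h.py; python3 - <<'E'
from h import *
s=r.sense();R=Ro.from_euler('xyz',s['tcp_rot']);t=s['eef_pos']+R.apply(TIP);c=s['eef_pos']+R.apply([50,0,-17.8]);print(t,c)
for n in("scene","top"):
    p=proj([t,c],cam(n));im=r.grab_frame(n);cv2.imwrite(f"pics/{n}14.png",im[:,:,::-1]);m=p.mean(0).astype(int);o=m-[40,30];print(n,p,(p-o+.5)*10-.5,o);crop(im,o[0],o[1],80,60,10,f"pics/{n}14c.png")
print(s['clock'])
E
```

```text
[635.35851389  60.13524825 283.20753809] [647.50833308 169.46219479 283.18197662]
scene [[399.00534038 180.30125194]
 [434.44031151 157.56710692]] [[234.55340376 427.51251939]
 [588.90311509 200.17106922]] [376 138]
top [[251.44412489 196.38319494]
 [207.68361439 193.70679017]] [[628.94124892 318.33194936]
 [191.33614391 291.5679017 ]] [189 165]
14.75
```

View pics/scene14c.png

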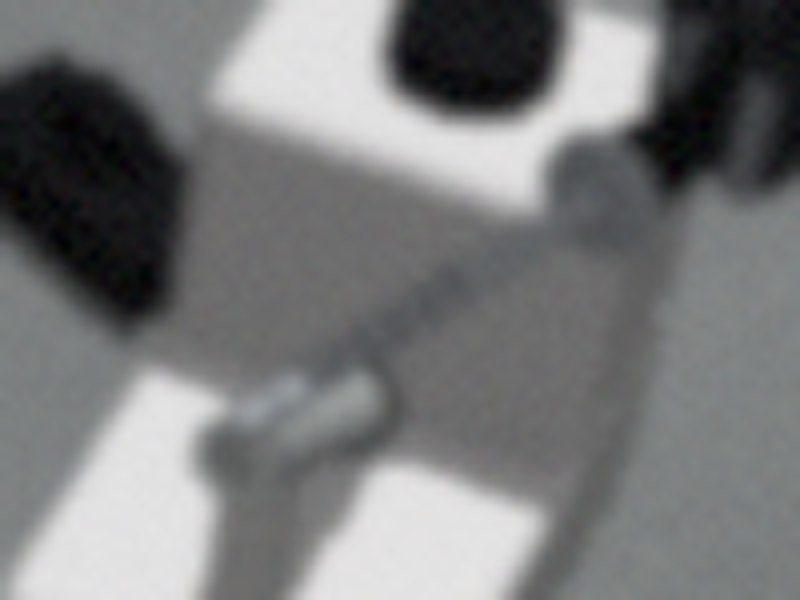

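View pics/top14c.png

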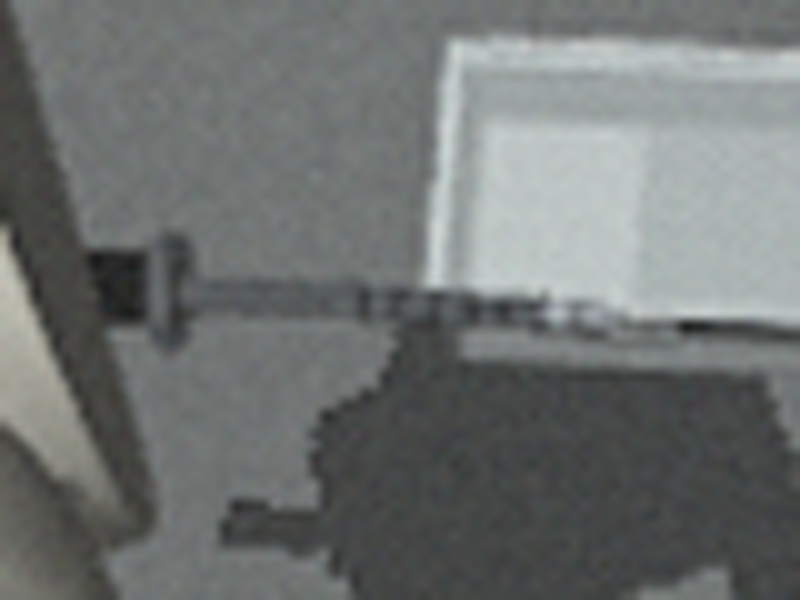

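```bash
python3 - <<'E'
from h import *
R=tilt(HEAD,PITCH);P=tcp_for_tip(MOUTH-50*axis(),R);print(P); delta(P+[0,-20,20],down(HEAD))
E
```

```text
[618.29271349  -4.8886383  255.87014525]
t 14.85 cm [24.63  0.77 -1.05] deg [-0.000e+00  1.000e-01  1.583e+02]
```

Call:
{"fn": "jog_arm", "kwargs": {"series": [[[24.6,0.8,-1,0,0,158.3,0],[24.6,0.8,-1,0,0,158.3,0],[24.6,0.8,-1,0,0,158.3,0],[24.6,0.8,-1,0,0,158.3,0],[24.6,0.8,-1,0,0,158.3,0]]]}}

```text
clock: 15.48
eef_pos: [617.7, -28.7, 275.9]
tcp_rot: [-3.139, 0.001, -2.629]
contact_force: [0.5, 0.7, -1.7]
opening: 0.154
```

```bash
python3 - <<'E'
from h import *
R=tilt(HEAD,PITCH);P=tcp_for_tip(MOUTH-50*axis(),R);delta(P+[0,-20,20],down(HEAD)); print(r.sense()['eef_pos'])
E
```

```text
t 15.475 cm [-0.24  0.3   0.01] deg [ -0.    0.2 104. ]
[617.71847122 -28.67849926 275.93848088]
```

Call:
{"fn": "jog_arm", "kwargs": {"series": [[[0,0,0,0,0,104,0],[0,0,0,0,0,104,0],[0,0,0,0,0,104,0],[0,0,0,0,0,104,0],[0,0,0,0,0,104,0]]]}}

```text
clock: 16.1
eef_pos: [618.3, -24.6, 275.5]
tcp_rot: [3.141, 0.002, 2.721]
contact_force: [0.1, -0.1, -1.7]
opening: 0.151
```

Call:
{"fn": "jog_arm", "kwargs": {"series": [[[0,0,0,0,0,50,0],[0,0,0,0,0,50,0],[0,0,0,0,0,50,0],[0,0,0,0,0,50,0],[0,0,0,0,0,50,0]]]}}

```text
clock: 16.73
eef_pos: [618.3, -24.6, 275.5]
tcp_rot: [3.14, 0.001, 1.85]
contact_force: [-1.0, 1.0, -1.6]
opening: 0.155
```

```bash
python3 - <<'E'
from h import *
s=r.sense();print(s['eef_pos'],s['tcp_rot'],s['qpos'])
R=tilt(HEAD,PITCH);P=tcp_for_tip(MOUTH-50*axis(),R);delta(P,R)
E
```

```text
[618.28314756 -24.58685421 275.52477303] [3.14013808e+00 8.61641795e-04 1.84987990e+00] [-4.19709460e-02  3.04949905e-01  1.60063667e+00 -3.79896006e-04
  1.23435394e+00 -3.20930027e-01]
t 16.725 cm [1.9  0.54 1.96] deg [  0.3 -35.    0.5]
```

Call:
{"fn": "jog_arm", "kwargs": {"series": [[[0.6,0.2,0.5,0.1,-10,0.2,0],[1.2,0.4,1.2,0.2,-20,0.4,0],[1.9,0.5,2,0.3,-30,0.5,0],[1.9,0.5,2,0.3,-35,0.5,0],[1.9,0.5,2,0.3,-35,0.5,0]]]}}

```text
clock: 17.35
eef_pos: [617.2, -3.4, 254.3]
tcp_rot: [-3.138, 0.611, 1.85]
contact_force: [0.2, 0.4, -1.6]
opening: 0.155
```

Call:
{"fn": "jog_arm", "kwargs": {"series": [[[0,0,0,0,0,0,0],[0,0,0,0,0,0,0],[0,0,0,0,0,0,0]]]}}

```text
clock: 17.73
eef_pos: [618.0, -5.7, 255.9]
tcp_rot: [-3.142, 0.611, 1.844]
contact_force: [0.5, -0.8, -1.7]
opening: 0.154
```

```bash
python3 - <<'E'
from h import *
s=r.sense();print(s['eef_pos'],s['tcp_rot'],s['contact_force'],s['wrist_torque'])
R=tilt(HEAD,PITCH);P=tcp_for_tip(MOUTH-50*axis(),R);delta(P,R);delta(tcp_for_tip(MOUTH-6*axis(),R),R)
Rc=Ro.from_euler('xyz',s['tcp_rot'])
t=s['eef_pos']+Rc.apply(TIP);print(t,np.degrees(np.arcsin(-Rc.apply([1,0,0])[2])))
E
```

```text
[617.9745962   -5.71880386 255.90809433] [-3.14156371  0.61097192  1.84424097] [ 0.45699827 -0.82965712 -1.65126116] [ 0.36780951  0.09254147 -0.00126872]
t 17.725 cm [ 0.06  0.05 -0.04] deg [0.2 0.  0.2]
t 17.725 cm [ 4.46  0.07 -0.04] deg [0.2 0.  0.2]
[579.82631931 130.29855411 178.70170016] 35.00611234049611
```

Call:
{"fn": "jog_arm", "kwargs": {"series": [[[2,0.06,-0.04,0.2,0,0.2,0],[4,0.07,-0.04,0.2,0,0.2,0],[4.6,0.07,-0.04,0.2,0,0.2,0],[5.2,0.07,-0.04,0.2,0,0.2,0],[5.8,0.07,-0.04,0.2,0,0.2,0]]]}}

```text
clock: 18.35
eef_pos: [605.5, 41.5, 222.3]
tcp_rot: [-3.139, 0.612, 1.842]
contact_force: [-0.1, 0.4, -0.5]
opening: 0.154
```

```bash
python3 - <<'E'
from h import *
s=r.sense();print(s['eef_pos'],s['tcp_rot'],s['contact_force'],s['wrist_torque'])
R=tilt(HEAD,PITCH);delta(tcp_for_tip(MOUTH+11*axis(),R),R)
for n in("scene","top"):
    im=r.grab_frame(n);cv2.imwrite(f"pics/{n}15.png",im[:,:,::-1])
    p=proj([MOUTH],cam(n))[0].astype(int); crop(im,p[0]-50,p[1]-40,100,80,7,f"pics/{n}15c.png")
E
```

```text
[605.48227073  41.54247817 222.30948456] [-3.13949837  0.61178517  1.842287  ] [-0.05901949  0.40397243 -0.52370007] [ 0.4318158   0.10689574 -0.00048564]
t 18.35 cm [0.23 0.   0.01] deg [-0.   0.1  0.1]
```

View pics/scene15c.png

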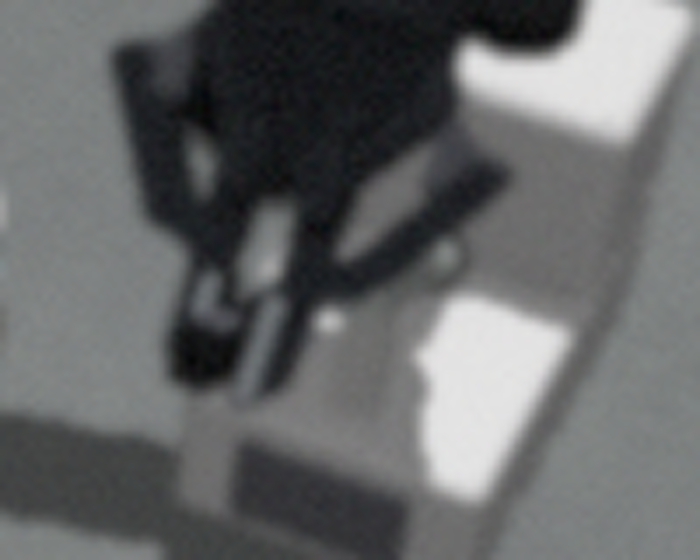

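View pics/top15c.png

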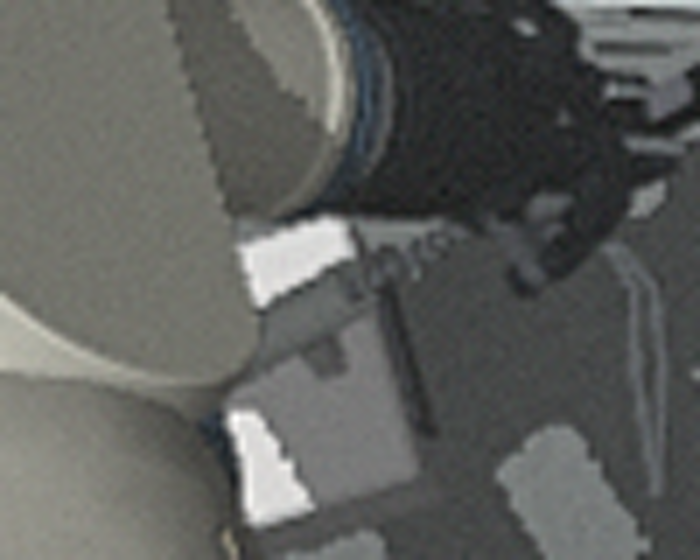

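Call:
{"fn": "jog_arm", "kwargs": {"series": [[[0.8,0,0,0,0.1,0.1,0],[1.6,0,0,0,0.1,0.1,0],[2.4,0,0,0,0.1,0.1,0],[3.2,0,0,0,0.1,0.1,0],[3.2,0,0,0,0.1,0.1,0]]]}}

```text
clock: 19.08
eef_pos: [598.2, 66.9, 203.5]
tcp_rot: [-3.14, 0.61, 1.841]
contact_force: [-0.6, 0.0, -2.2]
opening: 0.155
```

```bash
python3 - <<'E'
from h import *
s=r.sense();print(s['eef_pos'],s['tcp_rot'],s['contact_force'],s['wrist_torque'])
R=tilt(HEAD,PITCH);delta(tcp_for_tip(MOUTH+40*axis(),R),R)
E
```

```text
[598.15288798  66.87303145 203.53761625] [-3.13953368  0.6099534   1.84125644] [-0.59394936  0.02713679 -2.15267654] [0.32138928 0.11324008 0.00632747]
t 19.075 cm [-0.11  0.04 -0.01] deg [-0.1 -0.1  0.1]
```

Tip is 41 mm in with no lateral load. I'll continue.

Call:
{"fn": "jog_arm", "kwargs": {"series": [[[1,0.02,0,0,0,0,0],[2,0.02,0,0,0,0,0],[3,0.03,0,0,0,0,0],[4,0.03,0,0,0,0,0],[4,0.03,0,0,0,0,0]]]}}

```text
clock: 19.7
eef_pos: [589.7, 98.9, 180.5]
tcp_rot: [-3.14, 0.61, 1.841]
contact_force: [-0.2, 1.7, -0.9]
opening: 0.153
```

```bash
python3 - <<'E'
from h import *
s=r.sense();print(s['eef_pos'],s['tcp_rot'],s['contact_force'],s['wrist_torque'])
R=tilt(HEAD,PITCH);delta(tcp_for_tip(MOUTH+110*axis(),R),R)
E
```

```text
[589.67978403  98.88612588 180.47628073] [-3.13961983  0.60960378  1.84145987] [-0.18388769  1.65967116 -0.90292716] [0.6518559  0.15997511 0.00298989]
t 19.7 cm [2.86 0.01 0.  ] deg [-0.1 -0.1  0.1]
```

Call:
{"fn": "jog_arm", "kwargs": {"series": [[[0.8,0,0,0,0,0,0],[1.6,0,0,0,0,0,0],[2.2,0,0,0,0,0,0],[2.6,0,0,0,0,0,0],[2.6,0,0,0,0,0,0]]]}}

```text
clock: 20.32
eef_pos: [584.2, 119.0, 166.0]
tcp_rot: [-3.14, 0.61, 1.841]
contact_force: [-1.0, 0.9, -1.7]
opening: 0.151
```

```bash
python3 - <<'E'
from h import *
s=r.sense();print(s['eef_pos'],s['tcp_rot'],s['contact_force'],s['wrist_torque'])
print(s['contact_force']@axis())
R=tilt(HEAD,PITCH);delta(tcp_for_tip(MOUTH+110*axis(),R),R)
E
```

```text
[584.2083511  118.99978283 165.95302379] [-3.14025201  0.60956005  1.84051453] [-1.01672303  0.93989373 -1.74352972] [ 0.66015623  0.16410698 -0.01586647]
1.9634885269426878
t 20.325 cm [ 0.32 -0.    0.  ] deg [-0.  -0.1  0. ]
```

Small steps until the collar makes contact.

Call:
{"fn": "jog_arm", "kwargs": {"series": [[[0.2,0,0,0,0,0,0],[0.3,0,0,0,0,0,0],[0.4,0,0,0,0,0,0],[0.4,0,0,0,0,0,0]]]}}

```text
clock: 20.82
eef_pos: [583.5, 121.8, 164.0]
tcp_rot: [-3.141, 0.61, 1.84]
contact_force: [0.3, 1.3, -0.1]
opening: 0.149
```

```bash
python3 - <<'E'
from h import *
s=r.sense();print(s['eef_pos'],s['contact_force'],s['wrist_torque'],s['contact_force']@axis())
R=tilt(HEAD,PITCH);delta(tcp_for_tip(MOUTH+110*axis(),R),R)
im=r.grab_frame("wrist");cv2.imwrite("pics/w16.png",im[:,:,::-1])
E
```

```text
[583.5025655  121.80876547 163.97983856] [ 0.34947455  1.29485463 -0.06623258] [ 0.46201464  0.10558336 -0.0405385 ] 0.9845673867137719
t 20.825 cm [-0.03 -0.01  0.01] deg [-0.  -0.1  0. ]
```

View pics/w16.png

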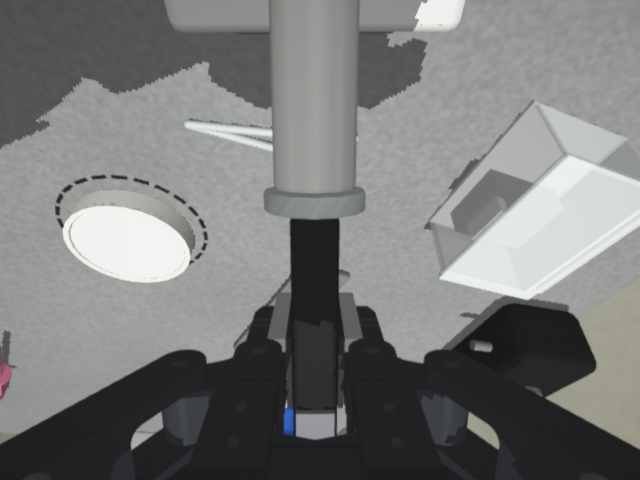

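Call:
{"fn": "jog_arm", "kwargs": {"series": [[[0.1,0,0,0,0,0,0],[0.2,0,0,0,0,0,0],[0.2,0,0,0,0,0,0]]]}}

```text
clock: 21.25
eef_pos: [583.5, 121.9, 164.0]
tcp_rot: [-3.141, 0.613, 1.84]
contact_force: [1.1, -7.2, 8.2]
opening: 0.153
```

```bash
python3 - <<'E'
from h import *
s=r.sense();print(s['eef_pos'],s['contact_force'],s['wrist_torque'],s['contact_force']@axis())
R=tilt(HEAD,PITCH);delta(tcp_for_tip(MOUTH+110*axis(),R),R)
E
```

```text
[583.47297241 121.93811691 164.04562802] [ 1.10999636 -7.15885115  8.17850419] [-1.11235188 -0.24184935 -0.01576758] -10.586091993198247
t 21.25 cm [-0.04 -0.01  0.02] deg [-0.1  0.1  0. ]
```

Firm axial stop: −10.6 N, and the TCP did not advance. Now drawing it out along the axis.

Call:
{"fn": "jog_arm", "kwargs": {"series": [[[-1,0,0,0,0,0,0],[-3,0,0,0,0,0,0],[-5.5,0,0,0,0,0,0],[-8,0,0,0,0,0,0],[-10.5,0,0,0,0,0,0]]]}}

```text
clock: 21.88
eef_pos: [606.0, 38.8, 223.9]
tcp_rot: [-3.14, 0.61, 1.84]
contact_force: [0.7, 0.1, -1.8]
opening: 0.15
```

Call:
{"fn": "jog_arm", "kwargs": {"series": [[[-2.5,0,0,0,0,0,0],[-5,0,0,0,0,0,0],[-7,0,0,0,0,0,0],[-7,0,0,0,0,0,0]]]}}

```text
clock: 22.38
eef_pos: [621.5, -16.2, 264.2]
tcp_rot: [3.141, 0.61, 1.837]
contact_force: [0.4, -0.3, -1.6]
opening: 0.155
```

```bash
python3 - <<'E'
from h import *
s=r.sense();print(s['clock'],s['eef_pos'],s['tcp_rot'],s['contact_force'])
im=r.grab_frame("wrist");cv2.imwrite("pics/w17.png",im[:,:,::-1])
im=r.grab_frame("top");cv2.imwrite("pics/top17.png",im[:,:,::-1]);crop(im,170,190,160,110,5,"pics/t17.png")
R=tilt(HEAD,PITCH);delta(tcp_for_tip(MOUTH-50*axis(),R),R)
spot=np.array([471.5,-53.2,80]);
for h in(105.4,90,75,60): 
    P=tcp_for_tip(spot,down(h));print(h,P,np.hypot(*P[:2]))
delta(tcp_for_tip(spot+[0,0,60],down(90)),down(90))
E
```

```text
22.375 [621.5028603  -16.17440499 264.15085279] [3.14056096 0.60998366 1.83707195] [ 0.41618099 -0.27729012 -1.63581454]
t 22.475 cm [ 1.24  0.02 -0.03] deg [-0.1 -0.1  0. ]
105.4 [ 513.9889788  -207.45526468   62.2       ] 554.2764266754372
90 [ 471.5 -213.2   62.2] 517.4615831151139
75 [ 430.08895278 -207.74813221   62.2       ] 477.635628635131
60 [ 391.5        -191.76406461   62.2       ] 435.94232012277297
t 22.475 cm [ -4.38 -19.63  20.22] deg [ 4.6 34.7 14.9]
```

View pics/t17.png

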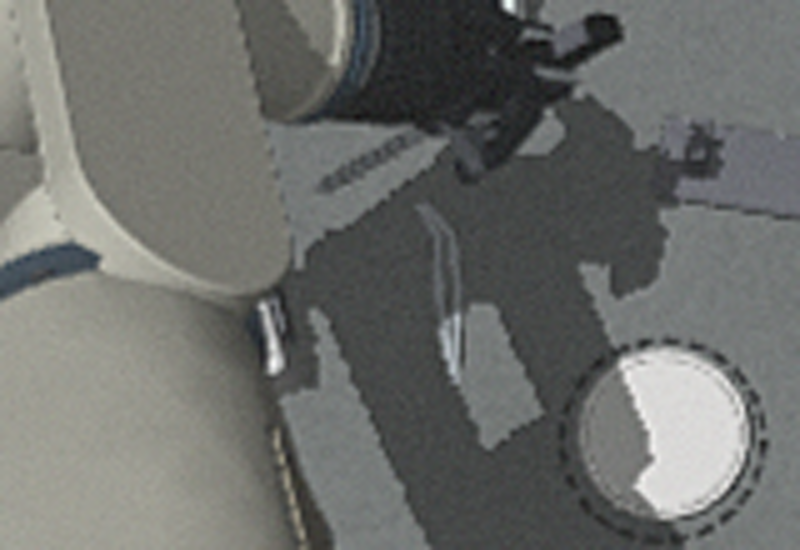

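View pics/w17.png

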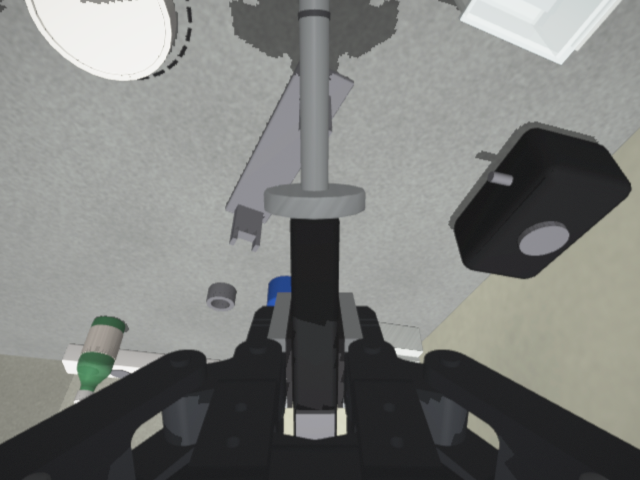

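```bash
python3 - <<'E'
from h import *
im=cv2.imread("pics/top17.png")[:,:,::-1]; crop(im,275,250,60,54,13,"pics/t17p.png")
E
```

```text
(no output)
```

View pics/t17p.png

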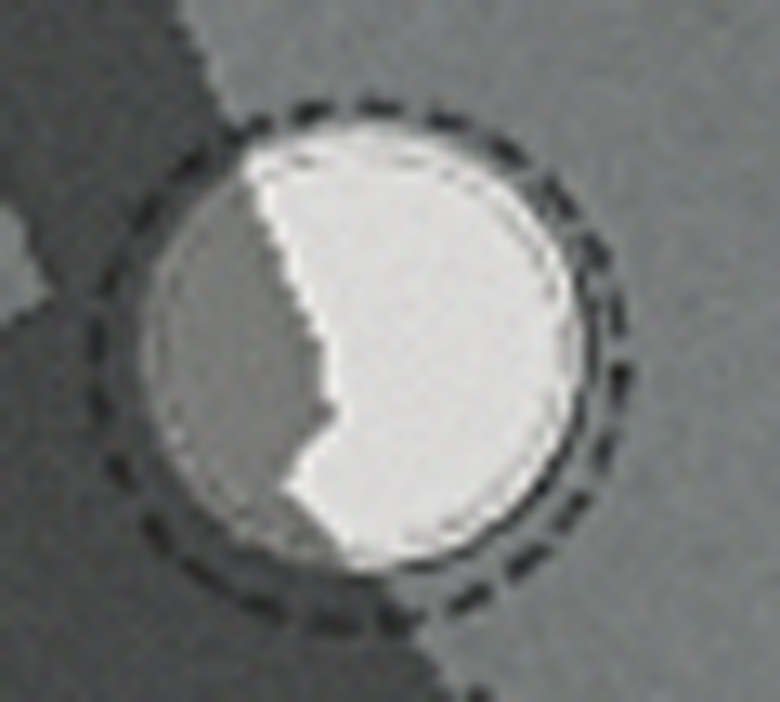

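```bash
python3 - <<'E'
from h import *
from scipy.optimize import least_squares
C=cam("top"); q=lambda L:[((x+.5)/13-.5+275,(y+.5)/13-.5+250) for x,y in L]
R=[(98,355),(115,470),(152,530),(196,576),(260,608),(330,627),(398,622),(470,599),(528,565),(572,517),(605,455),(622,385),(617,317),(598,248),(512,150),(450,118),(375,105),(310,110),(195,163),(145,213),(112,277)]
D=[(142,345),(585,350),(245,158),(365,125),(480,155),(360,570),(550,235),(250,548),(545,465),(160,430)]
def fit(L,z,r0):
    P=unproj(q(L),z,C)[:,:2]; f=least_squares(lambda c:np.linalg.norm(P-c[:2],axis=1)-c[2],[470,-52,r0]);return f.x.round(2)
print("ring",fit(R,0,60),"plate",fit(D,20,50))
E
```

```text
ring [470.5  -51.5   60.51] plate [471.22 -52.76  50.52]
```

Call:
{"fn": "jog_arm", "kwargs": {"series": [[[-2,-2,0,1,10,4,0],[-4.4,-8,5,3,20,9,0],[-4.4,-14,11,4,30,13,0],[-4.4,-19.6,17,4.6,34.7,14.9,0],[-4.4,-19.6,20.2,4.6,34.7,14.9,0]]]}}

```text
clock: 23.1
eef_pos: [479.0, -200.3, 138.9]
tcp_rot: [3.14, -0.0, 1.569]
contact_force: [0.9, -0.9, -1.7]
opening: 0.152
```

Call:
{"fn": "jog_arm", "kwargs": {"series": [[[0,0,0,0,0,0,0],[0,0,0,0,0,0,0]]]}}

```text
clock: 23.35
eef_pos: [480.7, -198.0, 139.6]
tcp_rot: [3.141, 0.0, 1.571]
contact_force: [0.6, 0.3, -1.6]
opening: 0.155
```

```bash
python3 - <<'E'
from h import *
s=r.sense();print(s['clock'],s['eef_pos'],s['tcp_rot'])
spot=np.array([471.2,-53.3,80]);delta(tcp_for_tip(spot,down(90)),down(90))
E
```

```text
23.35 [ 480.69518877 -198.00601331  139.6177328 ] [3.14123986e+00 2.45231631e-04 1.57144413e+00]
t 23.35 cm [-1.53 -0.95  7.74] deg [0. 0. 0.]
```

Call:
{"fn": "jog_arm", "kwargs": {"series": [[[-1.5,-0.95,2.5,0,0,0,0],[-1.5,-0.95,5,0,0,0,0],[-1.5,-0.95,7.7,0,0,0,0],[-1.5,-0.95,7.7,0,0,0,0],[-1.5,-0.95,7.7,0,0,0,0]]]}}

```text
clock: 23.98
eef_pos: [472.3, -213.1, 64.0]
tcp_rot: [3.139, 0.001, 1.573]
contact_force: [-0.2, -0.2, -0.8]
opening: 0.154
```

```bash
python3 - <<'E'
from h import *
s=r.sense();print(s['clock'],s['eef_pos'],s['tcp_rot'],s['opening'])
spot=np.array([471.2,-53.3,80]);delta(tcp_for_tip(spot,down(90)),down(90))
for n in("scene","top","wrist"):
    im=r.grab_frame(n);cv2.imwrite(f"pics/{n}18.png",im[:,:,::-1])
    if n!="wrist":
        p=proj([spot],cam(n))[0].astype(int);print(n,p, (proj([spot],cam(n))[0]-p+[40,30])*10);crop(im,p[0]-40,p[1]-30,80,60,10,f"pics/{n}18c.png")
E
```

```text
23.975 [ 472.31520832 -213.11447668   63.96229544] [3.13919036e+00 1.30719864e-03 1.57304621e+00] 0.1536914453329186
t 23.975 cm [-0.02 -0.11  0.18] deg [0.1 0.1 0.1]
scene [307 230] [401.29616043 301.30170421]
top [301 272] [409.03974293 307.12778244]
```

View pics/scene18c.png

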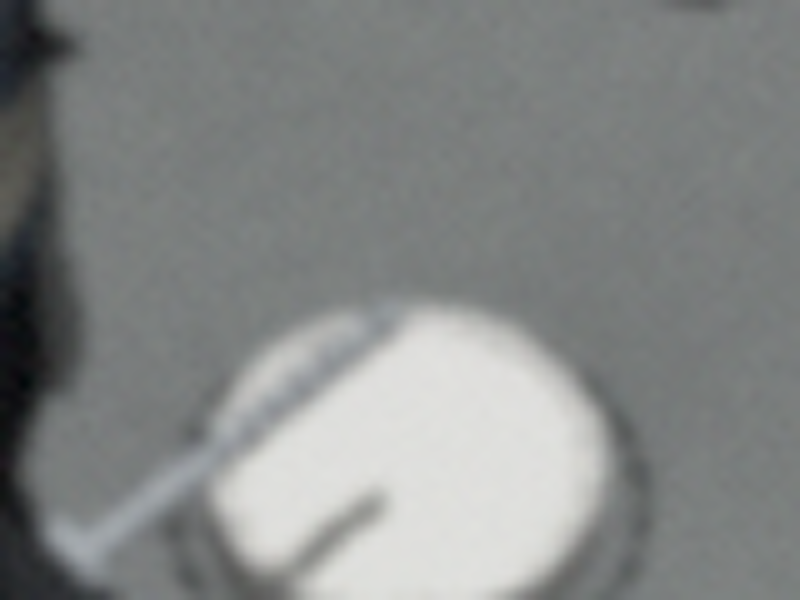

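View pics/top18c.png

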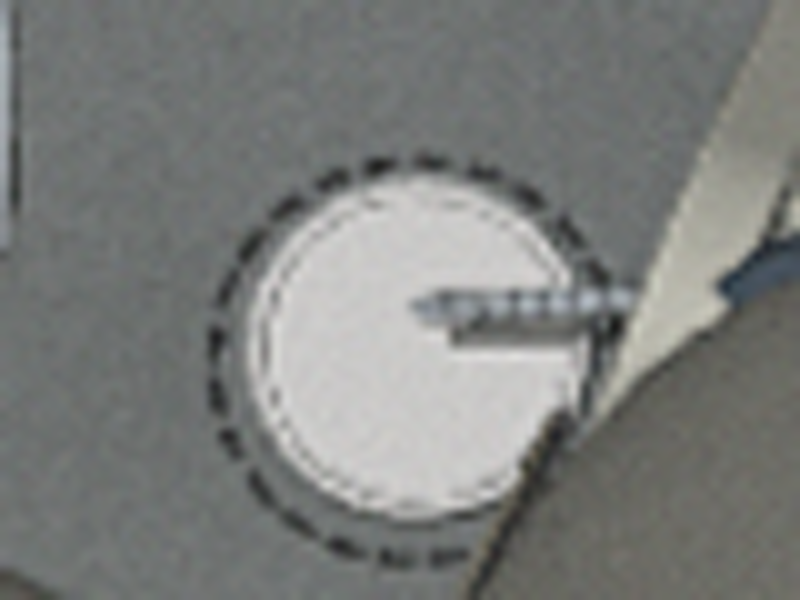

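View pics/scene18.png

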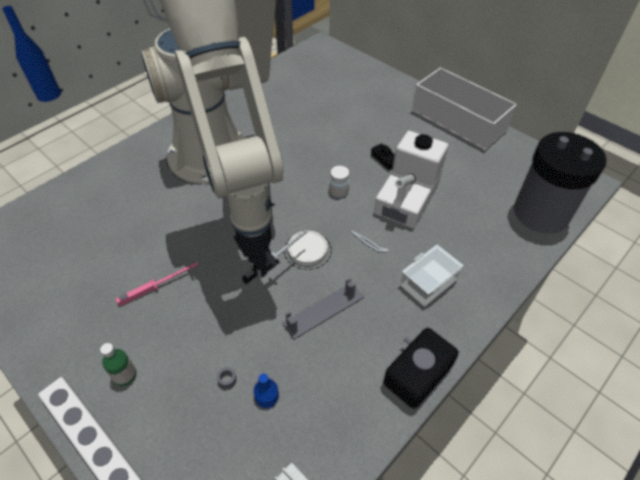

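View pics/wrist18.png

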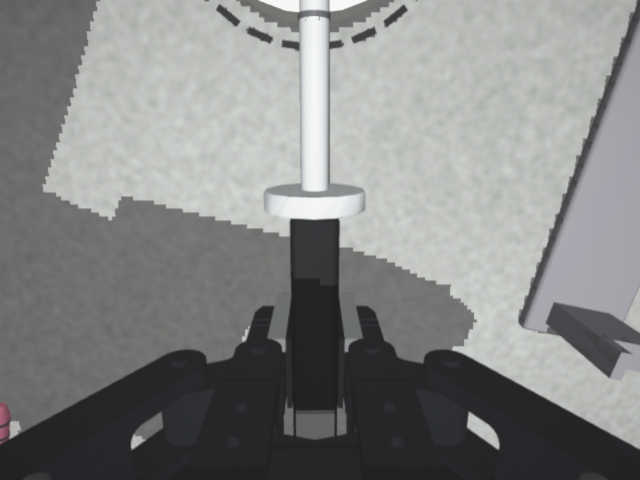

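The tip lies over the plate centre: top view (410,305) in the crop against (409,307) predicted, scene view (395,310) against (401,301). I'll let it settle and re-check.

Call:
{"fn": "jog_arm", "kwargs": {"series": [[[0,0,0,0,0,0,0],[0,0,0,0,0,0,0],[0,0,0,0,0,0,0]]]}}

```text
clock: 24.5
eef_pos: [470.8, -213.6, 62.8]
tcp_rot: [3.141, 0.001, 1.571]
contact_force: [-0.3, -0.1, -1.7]
opening: 0.154
```

```bash
python3 - <<'E'
from h import *
s=r.sense();print(s['clock'],s['eef_pos'],s['tcp_rot'],s['opening'],s['contact_force'],abs(s['qvel']).max())
print(s['eef_pos']+Ro.from_euler('xyz',s['tcp_rot']).apply(TIP))
E
```

```text
24.5 [ 470.84217127 -213.61472388   62.77540191] [3.14077491e+00 6.20992050e-04 1.57131592e+00] 0.15436629172127952 [-0.26971951 -0.08563798 -1.65680349] 0.0010298061156621898
[470.74447424 -53.60373024  80.47603381]
```

```bash
python3 -c "
from rig import r
print(r.sign_off())"
```

```text
the job is handed in; nothing more can be done
None
```

The job is done and handed in at about 24.5 s of the 64 s allowed; no verdict was reported.

- **Plate:** I slid it along the shelf with the open fingers and never lifted it. A circle fit in the top view put its centre within about 1.5 mm of the ring's centre, which is about as well as that fit can tell.
- **Rod in the tube:** I took the black-handled gauge from its stand by the handle. I pushed it down the guide until the collar stopped: the arm was told to go 2 mm further but did not advance, and about 10.6 N built up along the tube. I then drew the rod right out, and it had not slipped in the gripper.
- **Final hold:** The rod is level and still, with the thumb patch up. Its tip is at about (470.7, −53.6, 80.5) mm, which is about 60 mm above the plate's top and within 1 mm of its centre by the arm's reading. The remaining force, about 1.7 N, fits the rod's own weight.
- **Other things on the shelf:** The last camera views show no change in the bystanders or the pink look-alike.

**Checks that disagreed:**
- The wrist camera read about 1.2–1.4 mm off sideways. I cancelled this by viewing the tube's mouth from two nearly opposite sides.
- The first estimates of the tube's direction ran from about 104 to 107 degrees. I used 105.4, and the rod went in with no sideways load worth noting.

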